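# Put the bath thermometer on its charging pad

### The arm

A 6-joint arm with a two-finger parallel gripper is mounted at the origin on the work surface. World frame = base frame: x ahead of the robot, y to its left, z up, the work surface at z = 0. Lengths are in m, angles in rad, forces in N, time in s.
With the tool pointing down it reaches from about 0.225 to 0.725 m from the base axis. Payload 3.1 kg.
Tool frame: the origin (TCP) lies on the centre line of the jaws, within the pads' length; the fingertips stand 8 mm ahead of it and the grasp point (between the pads) lies 11 mm behind it; y points along the fingers, x is the direction in which the jaws open and shut, and the axes are right-handed (so a half turn about y gives the same grasp; the last joint's range is limited). The gripper opens to 85 mm and grips with 20 to 120 N. Pads are 22 mm wide; open, the fingers measure 114 mm over their backs; the gripper's body (76 mm by 85 mm) begins 54 mm behind the grasp point. The pads swing forward as they close: fully open they stand 13 mm farther back than shut.
Start: joints at [-1.461, 0.048, 0.099, 1.622, 0, 1.443], TCP at [0.124, -0.51, 0.239] pointing down, gripper open.
Joint ranges: [-2.91, 2.91], [-0.99, 1.94], [-1.21, 1.42], [-2.12, 2.29], [-1.49, 1.47], [-3.14, 3.14]. Speed limits (rad/s): [2.79, 2.79, 3.14, 3.14, 3.14, 3.14].

### API

Orientations are given as a unit quaternion [x, y, z, w].
In Python, from bench import env gives the robot as it stands.
- The arm moves only by the tool step_arm, never from a script. Its argument "series" is a list of rows, each an object of numbers: "grip": the closure, from -1 (fully open) to 1 (shut); "x", "y", "z": the shift along the world's x, y, z in mm; "rx", "ry", "rz": the turn, a rotation vector about the world's x, y, z in degrees. In form: [{"grip": .., "x": .., "y": .., "z": .., "rx": .., "ry": .., "rz": ..}, ...]. A call has 1 to 10 rows; each row is the pose to reach, as a shift and turn from the pose measured when the call began; what a row does not reach only later rows make up. A row lasts 1/10 s, in which the tool goes at most 50 mm and 8.59 degrees, less where a joint would pass 70% of its speed; a pose out of reach is approached as far as the arm can. A call with a gripper value outside its range is refused whole. The fingers move at their own pace and stop on an object; "newtons" is the grip in N (left out, the last holds). Time passes only in rows, so rows that repeat a pose let the fingers close. It gives the time, the measured TCP pose, the force and the opening at its end, in the units of the state.
- env.get_state(): the state, without advancing time (a new reading comes with each control period).
- env.camera(name): name is "scene" or "side" or "wrist"; returns the picture (400x640x3 uint8, blue, green, red); there is no depth.
- env.get_calibration(name): a dict with "fx", "fy", "cx", "cy" (pixels), "rvec" (rotation vector, rad) and "tvec" (3), from world to camera coordinates, as OpenCV has them; the wrist camera has in their place "T_tool_cam" (4x4, takes a point from camera to tool coordinates, whose origin is the TCP and whose axes are the tool frame's). Camera axes: x right, y down, z forward; pixel columns grow to the right and rows downward; lengths in m; the calibration is good to about 2 mm. The wrist camera is an equidistant fisheye: a pixel r from the principal point sees the ray r / f radians off the axis. A picture is of the moment at which its call begins: read the wrist's pose just before it. get_calibration takes no time and is no camera call.
- env.job_done(): hands the job in, once; it reports no verdict.
Trained networks look in the newest picture that a camera, given by its name, has taken for a name from the list of things; names that differ only in an ending like _2 or _b are one class to them, and where a whole thing is asked for, a point or a joint stands for the part that bears it (a point fixed in the world has none). Each returns a list of dicts, best first, with "conf" (0 to 1); they miss things now and then, are a little off and sometimes report something else, mostly with a low value. They report only what shows in the picture. A call takes as long as a camera call. They do not tell look-alikes from the thing itself.
- env.spot_in(thing, camera): "pixel" ([row, column] in pixels, amid what is visible of it).
- env.outline_of(thing, camera): "region" (400x640 bool, what is visible of it) and "pixel" ([row, column] in pixels, amid what is visible of it).
- env.tip_of(thing, camera): "pixel" ([row, column] in pixels: a listed point, or the origin of a listed thing).
The state is a dict: "clock": time; "joints": joint angles; "joint_velocities": joint speeds; "effort": joint torques, N m; "eef_pos": TCP position; "tcp_rot": TCP orientation; "wrist_force": force on the tool from outside, world axes, zero at the start; "wrist_torque": the same for the moment, N m; "grip_width": finger opening in m.
Only numpy, scipy, OpenCV 4.12 (cv2) and the standard library are available. Lean on these libraries where they do the work, as an engineer would, in place of code of your own. Each camera call takes 0.05 s, during which the arm holds its last target.

### The job

Lift the yellow splash cover straight off the two pins of the charging dock and lay it flat, handle up, on the floor of the changing tray; then set the blue bath thermometer down flat, display up, centred on the dark charging pad so that no edge of it hangs over. Set both down rather than dropping them, keep clear of the monitor camera that hangs over the dock, and leave the wipes box, the bowl and the pacifier clip where they are.

Things in the scene. Friction and masses are not known exactly. Their poses are not given: they have to be found in the camera images.
- tray: pale green plastic changing tray, fixed, 560 x 960 mm, floor 6 mm above the dresser top, rim 14 mm wide and 26 mm high above the dresser top. Origin: centre of its underside, z = 0. Everything below stands on its floor.
- dock: white charging dock, fixed, housing 150 (x) x 90 (y) x 22 mm high. Origin: centre of its underside. Its +x end is the one by the camera's stand. On its top is a dark pad (see point pad) and, on its long axis at x = +60 and -60 mm, two fixed pins: each a grey shoulder 16 mm in diameter whose top is 33 mm above the dock's underside, then a steel pin 8 mm in diameter up to 45 mm with a tapered tip.
- pad (a point): centre of the top face of the dark charging pad, 30 mm above the dock's underside. The pad is 92 mm along the dock's x and 56 mm along its y, and stands 8 mm proud of the housing; axes as the dock's.
- cover_grip (a point): middle of the handle rib of the loose yellow splash cover (90 g): a plate 142 (x) x 70 (y) x 5 mm with two 11 mm holes at x = +60 and -60 mm, which starts seated on the dock's shoulders with the pins through the holes and hides the pad. The rib on its middle is 50 mm long in x, 14 mm thick in y and 36 mm high (it stands from 5 to 41 mm above the plate's underside). This point is 23 mm above the plate's underside; z is up.
- camera_head (a point): centre of the white ball head, 64 mm in diameter, of the monitor camera, fixed. It hangs nearly above the middle of the pad, 185 mm above the pad, so that a gripper pointing straight down strikes it: lean the gripper about 30 to 45 degrees towards the dock's -x end, fingers closing along the dock's y. It is carried by a 12 mm tube that comes from behind (the dock's +x end), rising to 251 mm above the tray floor.
- camera: foot of the camera's stand: disc 72 mm in diameter, 12 mm high, about 122 mm beyond the dock's middle; the tube rises from it and leans over to the head, which lies at x = -110, y = 0, z = 215 mm in this frame. Origin: centre of its underside.
- thermometer_center (a point): middle (half-way up) of the loose blue bath thermometer: rounded block 80 (x) x 44 (y) x 34 mm high, about 110 g, grey display on top. This point is 17 mm above its underside. It may lie on the pad either way round; its length goes along the pad's length.
- corner0 (a point): corner of the thermometer's underside at x = +40, y = +22 mm of its own axes.
- corner1 (a point): corner of the thermometer's underside at x = +40, y = -22 mm.
- corner2 (a point): corner of the thermometer's underside at x = -40, y = -22 mm.
- corner3 (a point): corner of the thermometer's underside at x = -40, y = +22 mm.
- wipes_box: white wipes box with a light blue lid, 110 (x) x 180 (y) x 68 mm high, loose, 0.9 kg, stands beyond one end of the thermometer (its +x end). Origin: centre of its underside. Leave alone.
- bowl: blue ceramic bowl, 110 mm across the rim, 42 mm high, loose, beside the thermometer. Origin: centre of its underside. Leave alone.
- clip: pink pacifier clip with a white ring, 82 x 36 mm, 16 mm high, loose, beside the thermometer on the other side from the bowl. Origin: under the middle of the clip; the ring reaches to x = -58 mm. Leave alone.
There are look-alikes about, which are no part of the job. There is more than one size of the part that bears thermometer_center; the job needs the largest.

How it is judged:
By the outcome, as a careful person would: the job done as asked, in the order asked, and still so for the second after the job is handed in, with the robot touching nothing.
It also fails if it takes over 64 s, if anything falls off the work surface, if the arm or the gripper's body presses on something with over 40 N, if the wrist force passes 120 N, or if a joint passes its speed limit or range.

## Working session

There is one attempt and no reset: what is moved stays moved. The work goes in short steps, Python scripts to look and compute and a tool call to move; the robot and the scene stay as the last step left them, time stands still between calls to the robot, and variables do not carry over. Pictures are saved under pics/ and viewed, and the job is handed in when it is done.

Besides the shell and the picture viewer there is one more tool, called after "Emit:" by a JSON object that holds its "op" and its "data", one argument or row to a line. step_arm: Moves the arm, as the interface text tells. Its arguments: {"type":"object","properties":{"series":{"type":"array","items":{"type":"object","properties":{"grip":{"type":"number"},"x":{"type":"number"},"y":{"type":"number"},"z":{"type":"number"},"rx":{"type":"number"},"ry":{"type":"number"},"rz":{"type":"number"}}}},"newtons":{"type":"number"}},"required":["series"]}

```bash
ls; mkdir -p pics; python3 - <<'E'
from bench import env
import cv2
s=env.get_state();print(s)
for c in ["scene","side","wrist"]:
    im=env.camera(c);cv2.imwrite(f"pics/{c}0.png",im);print(c,env.get_calibration(c))
E
```

```text
pics
{'clock': 0.0, 'joints': array([-1.46078913e+00,  4.87927458e-02,  9.75877208e-02,  1.62200258e+00,
       -1.63681258e-05,  1.44299765e+00]), 'joint_velocities': array([ 0.00123079, -0.00012315, -0.0006699 , -0.0006731 , -0.00043696,
       -0.00092821]), 'effort': array([-5.59316268e-04, -3.38783491e+01,  3.20014787e+01,  2.04709580e-02,
       -3.95614097e-04, -7.57229202e-06]), 'eef_pos': array([ 0.12359222, -0.50963196,  0.23809023]), 'tcp_rot': array([-0.55517666,  0.43775944, -0.43655632,  0.55638487]), 'wrist_force': array([-0.32132334,  0.22071366,  0.38603632]), 'wrist_torque': array([0.01325549, 0.0202851 , 0.06278614]), 'grip_width': 0.084980979502825}
scene {'fx': 472.49759092512113, 'fy': 472.49759092512113, 'cx': 322.07948942981824, 'cy': 198.30820433272285, 'rvec': array([ 1.01775517,  2.3571236 , -1.12591927]), 'tvec': array([ 0.22714948, -0.16295384,  1.75488009])}
side {'fx': 476.647503700684, 'fy': 476.647503700684, 'cx': 323.15631920515995, 'cy': 199.90630801786432, 'rvec': array([ 0.87433486, -2.50763571,  1.05925217]), 'tvec': array([0.46185973, 0.25268699, 1.41988735])}
wrist {'fx': 309.70691628693146, 'fy': 309.70691628693146, 'cx': 315.1622331812886, 'cy': 198.62726946560394, 'T_tool_cam': array([[ 9.99998560e-01,  2.81307897e-04,  1.67347310e-03,
         2.18938046e-05],
       [-1.48956438e-03, -3.26908083e-01,  9.45054965e-01,
        -1.33266745e-01],
       [ 8.12923308e-04, -9.45056097e-01, -3.26907193e-01,
         8.34083332e-02],
       [ 0.00000000e+00,  0.00000000e+00,  0.00000000e+00,
         1.00000000e+00]])}
```

View pics/scene0.png

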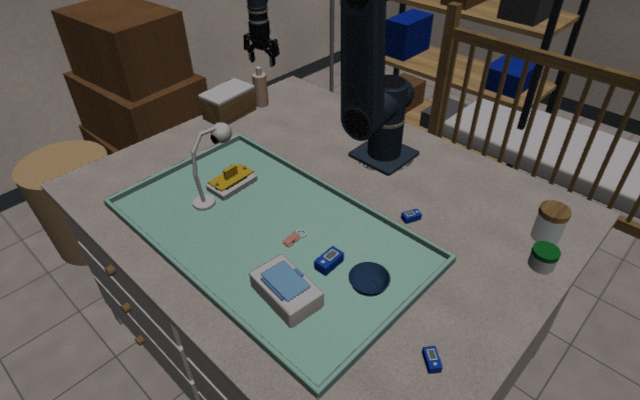

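View pics/side0.png

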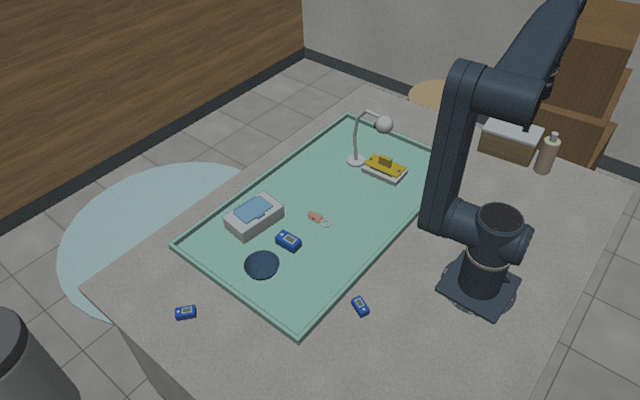

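View pics/wrist0.png

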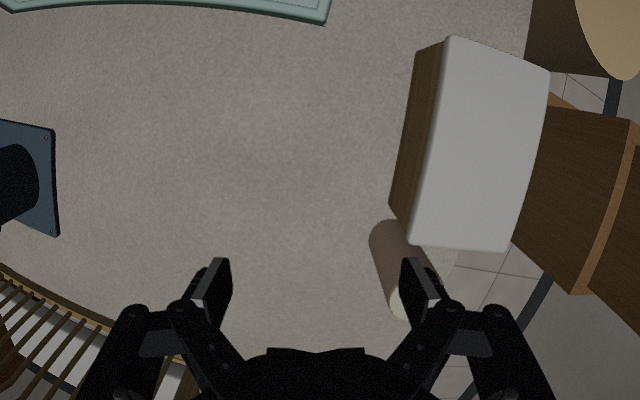

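```bash
cat > h.py <<'E'
from bench import env
import numpy as np, cv2
from scipy.spatial.transform import Rotation as R
def P(c):
    k=env.get_calibration(c); K=np.array([[k['fx'],0,k['cx']],[0,k['fy'],k['cy']],[0,0,1]])
    return K,cv2.Rodrigues(k['rvec'])[0],np.array(k['tvec'])
def tri(pa,pb):
    (Ka,Ra,ta),(Kb,Rb,tb)=P('scene'),P('side')
    X=cv2.triangulatePoints(Ka@np.c_[Ra,ta],Kb@np.c_[Rb,tb],np.array(pa[::-1],float),np.array(pb[::-1],float)).ravel()
    X=X[:3]/X[3]; return X
def plane(c,p,z):
    K,Rm,t=P(c); d=Rm.T@np.linalg.inv(K)@np.array([p[1],p[0],1.]); o=-Rm.T@t
    return o+d*(z-o[2])/d[2]
def proj(c,X):
    K,Rm,t=P(c); q=K@(Rm@np.asarray(X)+t); return q[1]/q[2],q[0]/q[2]
E
python3 - <<'E'
from h import *
np.set_printoptions(precision=4,suppress=True)
zs=dict(tray=0,dock=.006,cover_grip=.006+.033+.023,camera_head=.221,camera=.006,thermometer_center=.023,corner0=.006,corner1=.006,corner2=.006,corner3=.006,wipes_box=.006,bowl=.006,clip=.006)
for n,z in zs.items():
    r={}
    for c in ['scene','side']:
        r[c]=env.tip_of(n,c)
        for d in r[c][:4]: print(n,c,np.round(d['pixel'],1),round(d['conf'],2),plane(c,d['pixel'],z))
    if r['scene'] and r['side']: print('   tri',tri(r['scene'][0]['pixel'],r['side'][0]['pixel']))
print(env.get_state()['clock'])
E
```

```text
tray scene [230.  267.4] 0.8 [ 0.568  -0.0044  0.    ]
tray scene [177.4 231.6] 0.64 [ 0.4746 -0.298   0.    ]
tray side [200.7 330.2] 0.9 [ 0.5734 -0.0139  0.    ]
   tri [ 0.5691 -0.006   0.0039]
dock scene [186.  229.5] 0.81 [ 0.5146 -0.2573  0.006 ]
dock side [174.1 382.2] 0.72 [ 0.5046 -0.2406  0.006 ]
   tri [ 0.5121 -0.2566 -0.0015]
cover_grip scene [175.1 227.5] 0.92 [ 0.5229 -0.2456  0.062 ]
cover_grip scene [131.7 220.9] 0.53 [ 0.3698 -0.4834  0.062 ]
cover_grip side [161.3 382.8] 0.78 [ 0.5095 -0.2454  0.062 ]
   tri [ 0.5159 -0.2564  0.0523]
camera_head scene [130.2 221.2] 0.66 [ 0.5105 -0.2598  0.221 ]
camera_head scene [293.8 285.3] 0.45 [0.8165 0.3578 0.221 ]
camera scene [203.8 203.4] 0.77 [ 0.631  -0.2436  0.006 ]
camera side [162.9 353. ] 0.76 [ 0.6304 -0.2273  0.006 ]
   tri [ 0.6334 -0.2349  0.0063]
thermometer_center scene [261.3 327.7] 0.8 [0.5536 0.2326 0.023 ]
thermometer_center scene [360.7 429.6] 0.67 [0.6203 0.6082 0.023 ]
thermometer_center scene [215.4 409.9] 0.5 [0.2398 0.2859 0.023 ]
thermometer_center side [239.6 286.1] 0.89 [0.5585 0.2334 0.023 ]
ther
[... 1935 characters left out ...]
75.3] 0.81 [0.6152 0.6397 0.006 ]
corner3 side [298.2 356.7] 0.71 [0.2539 0.2651 0.006 ]
   tri [0.5615 0.4784 0.0753]
wipes_box scene [293.1 287. ] 0.92 [0.6982 0.2212 0.006 ]
wipes_box side [220.9 252.5] 0.91 [0.7173 0.2305 0.006 ]
wipes_box side [246.2 299.9] 0.35 [0.5153 0.2166 0.006 ]
   tri [0.7072 0.2353 0.0211]
bowl scene [286.4 367. ] 0.66 [0.537  0.3598 0.006 ]
bowl side [270.5 265. ] 0.72 [0.5358 0.3571 0.006 ]
   tri [0.536  0.358  0.0051]
clip scene [241.  289.7] 0.61 [0.5586 0.0846 0.006 ]
clip scene [260.  340.6] 0.59 [0.5133 0.2448 0.006 ]
clip side [270.3 264.2] 0.74 [0.5382 0.358  0.006 ]
clip side [223.9 313.6] 0.45 [0.5437 0.1136 0.006 ]
   tri [0.5959 0.2474 0.0238]
1.45
```

```bash
python3 - <<'E'
from h import *
np.set_printoptions(precision=4,suppress=True)
s=env.get_state();M=R.from_quat(s['tcp_rot']).as_matrix();print(M)
def des(a,psi,sg=1):
    a,psi=np.radians([a,psi]);y=np.array([np.sin(a)*np.cos(psi),np.sin(a)*np.sin(psi),-np.cos(a)])
    x=sg*np.array([-np.sin(psi),np.cos(psi),0]);return np.c_[x,y,np.cross(x,y)]
for a in (0,40):
  for sg in (1,-1):
    D=des(a,5,sg);print(a,sg,np.degrees(R.from_matrix(D@M.T).as_rotvec()))
for c in ['scene','side']:
    im=env.camera(c)
    for n,(x,y,w) in dict(d=(90,130,0),t=(0,0,0)).items(): pass
    q=proj(c,(0.515,-0.25,.05));p=proj(c,(0.556,0.234,.02))
    for n,u in (('dock',q),('th',p)):
        r,cc=int(u[0]),int(u[1]);cr=im[r-60:r+45,cc-70:cc+70];cv2.imwrite(f"pics/{c}_{n}.png",cv2.resize(cr,None,fx=5,fy=5,interpolation=2));print(c,n,r-60,cc-70)
E
```

```text
[[ 0.2355  0.      0.9719]
 [-0.9719 -0.      0.2355]
 [ 0.     -1.      0.    ]]
0 1 [ -0.0015   0.0014 171.3762]
0 -1 [ 0.0009  0.001  -8.6238]
40 1 [-58.1642  -9.5356 161.4761]
40 -1 [  6.4792 -39.5079  -8.27  ]
scene dock 116 159
scene th 202 257
side dock 102 312
side th 180 216
```

```bash
python3 - <<'E'
import cv2,numpy as np
a=[cv2.resize(cv2.imread(f"pics/{c}_{n}.png"),(400,300)) for n in('dock','th') for c in('scene','side')]
cv2.imwrite("pics/m1.png",np.vstack([np.hstack(a[:2]),np.hstack(a[2:])]))
E
```

```text
(no output)
```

View pics/m1.png

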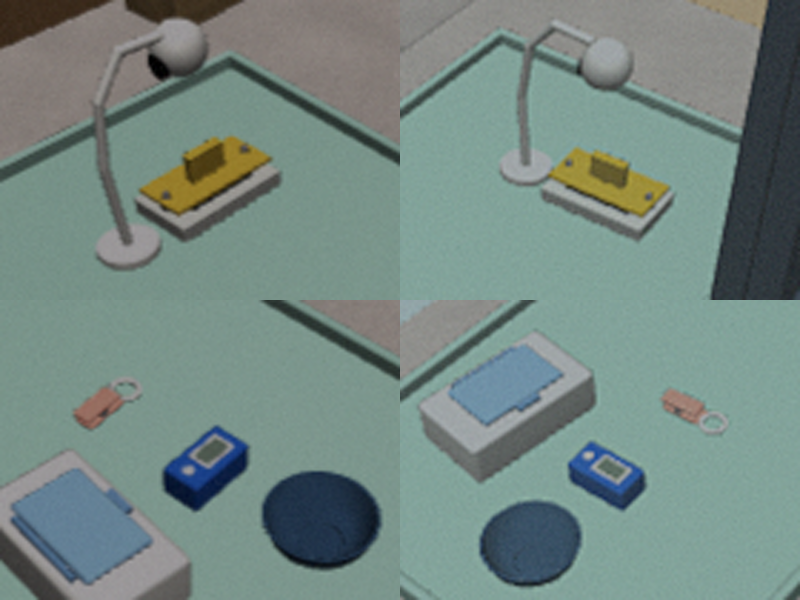

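Emit:
{"op": "step_arm", "data": {
  "series": [
    {"grip": -1, "x": 12, "y": 10, "z": 5, "rz": 8.5},
    {"grip": -1, "x": 25, "y": 20, "z": 10, "rz": 17},
    {"grip": -1, "x": 38, "y": 30, "z": 15, "rz": 25.5},
    {"grip": -1, "x": 51, "y": 40, "z": 20, "rz": 34},
    {"grip": -1, "x": 64, "y": 50, "z": 20, "rz": 42.5},
    {"grip": -1, "x": 77, "y": 60, "z": 20, "rz": 51},
    {"grip": -1, "x": 90, "y": 70, "z": 20, "rz": 59.5},
    {"grip": -1, "x": 103, "y": 80, "z": 20, "rz": 68},
    {"grip": -1, "x": 116, "y": 90, "z": 20, "rz": 76.5},
    {"grip": -1, "x": 126, "y": 100, "z": 20, "rz": 85}
  ]
}}

```text
invalid input at $.series[0]: expected keys grip, x, y, z, rx, ry, rz
```

The crops show the cover seated on both pins under the ball head, and the thermometer lying flat between the wipes box, bowl and clip. The move was refused because each row needs every key.

Emit:
{"op": "step_arm", "data": {
  "series": [
    {"grip": -1, "x": 12, "y": 10, "z": 5, "rx": 0, "ry": 0, "rz": 8.5},
    {"grip": -1, "x": 25, "y": 20, "z": 10, "rx": 0, "ry": 0, "rz": 17},
    {"grip": -1, "x": 38, "y": 30, "z": 15, "rx": 0, "ry": 0, "rz": 25.5},
    {"grip": -1, "x": 51, "y": 40, "z": 20, "rx": 0, "ry": 0, "rz": 34},
    {"grip": -1, "x": 64, "y": 50, "z": 20, "rx": 0, "ry": 0, "rz": 42.5},
    {"grip": -1, "x": 77, "y": 60, "z": 20, "rx": 0, "ry": 0, "rz": 51},
    {"grip": -1, "x": 90, "y": 70, "z": 20, "rx": 0, "ry": 0, "rz": 59.5},
    {"grip": -1, "x": 103, "y": 80, "z": 20, "rx": 0, "ry": 0, "rz": 68},
    {"grip": -1, "x": 116, "y": 90, "z": 20, "rx": 0, "ry": 0, "rz": 76.5},
    {"grip": -1, "x": 126, "y": 100, "z": 20, "rx": 0, "ry": 0, "rz": 85}
  ]
}}

```text
clock: 2.55
eef_pos: [0.2503, -0.4098, 0.2593]
tcp_rot: [0.705, 0.056, -0.055, -0.705]
wrist_force: [-0.6, 0.1, -0.6]
grip_width: 0.0853
```

Emit:
{"op": "step_arm", "data": {
  "series": [
    {"grip": -1, "x": 6, "y": 12, "z": 2, "rx": 0, "ry": 0, "rz": 8.5},
    {"grip": -1, "x": 12, "y": 25, "z": 4, "rx": 0, "ry": 0, "rz": 17},
    {"grip": -1, "x": 18, "y": 38, "z": 6, "rx": 0, "ry": 0, "rz": 25.5},
    {"grip": -1, "x": 24, "y": 51, "z": 8, "rx": 0, "ry": 0, "rz": 34},
    {"grip": -1, "x": 30, "y": 64, "z": 10, "rx": 0, "ry": 0, "rz": 42.5},
    {"grip": -1, "x": 36, "y": 77, "z": 10, "rx": 0, "ry": 0, "rz": 51},
    {"grip": -1, "x": 42, "y": 90, "z": 10, "rx": 0, "ry": 0, "rz": 59.5},
    {"grip": -1, "x": 48, "y": 103, "z": 10, "rx": 0, "ry": 0, "rz": 68},
    {"grip": -1, "x": 54, "y": 116, "z": 10, "rx": 0, "ry": 0, "rz": 76.5},
    {"grip": -1, "x": 60, "y": 126, "z": 10, "rx": 0, "ry": 0, "rz": 85}
  ]
}}

```text
clock: 3.55
eef_pos: [0.3105, -0.2831, 0.2695]
tcp_rot: [0.481, 0.519, -0.519, -0.481]
wrist_force: [-0.1, 0.5, -0.0]
grip_width: 0.0852
```

Emit:
{"op": "step_arm", "data": {
  "series": [
    {"grip": -1, "x": 8, "y": 4, "z": -10, "rx": 0, "ry": -8, "rz": 0},
    {"grip": -1, "x": 16, "y": 8, "z": -20, "rx": 0, "ry": -16, "rz": 0},
    {"grip": -1, "x": 24, "y": 12, "z": -30, "rx": 0, "ry": -24, "rz": 0},
    {"grip": -1, "x": 32, "y": 16, "z": -40, "rx": 0, "ry": -32, "rz": 0},
    {"grip": -1, "x": 40, "y": 20, "z": -50, "rx": 0, "ry": -40, "rz": 0},
    {"grip": -1, "x": 40, "y": 20, "z": -50, "rx": 0, "ry": -40, "rz": 0}
  ]
}}

```text
clock: 4.15
eef_pos: [0.3472, -0.2587, 0.2097]
tcp_rot: [0.627, 0.652, -0.319, -0.282]
wrist_force: [0.0, 0.6, -2.1]
grip_width: 0.0856
```

```bash
cat >> h.py <<'E'
def wpose():
    s=env.get_state();k=env.get_calibration('wrist');T=np.eye(4);T[:3,:3]=R.from_quat(s['tcp_rot']).as_matrix();T[:3,3]=s['eef_pos']
    return T@k['T_tool_cam'],k
def wproj(X,W):
    T,k=W;X=np.atleast_2d(X);p=(X-T[:3,3])@T[:3,:3];r=np.hypot(p[:,0],p[:,1]);th=np.arctan2(r,p[:,2])
    return np.c_[k['cy']+k['fy']*th*p[:,1]/r,k['cx']+k['fx']*th*p[:,0]/r]
def wplane(px,z,W):
    T,k=W;px=np.atleast_2d(px).astype(float);v=(px[:,0]-k['cy'])/k['fy'];u=(px[:,1]-k['cx'])/k['fx'];th=np.hypot(u,v)
    d=np.c_[u/th*np.sin(th),v/th*np.sin(th),np.cos(th)]@T[:3,:3].T
    return T[:3,3]+d*((z-T[2,3])/d[:,2])[:,None]
E
python3 - <<'E'
from h import *
np.set_printoptions(precision=4,suppress=True)
s=env.get_state();print(s['joints'],s['eef_pos'])
W=wpose();im=env.camera('wrist');cv2.imwrite('pics/w1.png',im)
np.save('w1T.npy',W[0])
for n,z in dict(cover_grip=.062,dock=.006,camera=.006).items():
    for d in env.tip_of(n,'wrist')[:2]: print(n,d['pixel'],d['conf'],wplane(d['pixel'],z,W))
E
```

```text
[-1.2701 -0.6516 -0.6486  1.3434  0.6586 -1.2569] [ 0.3472 -0.2587  0.2097]
cover_grip [194.6, 316.1] 0.97 [[ 0.5088 -0.254   0.062 ]]
dock [157.5, 316.7] 0.68 [[ 0.5079 -0.2551  0.006 ]]
camera [204.1, 320.5] 0.57 [[ 0.626 -0.242  0.006]]
```

View pics/w1.png

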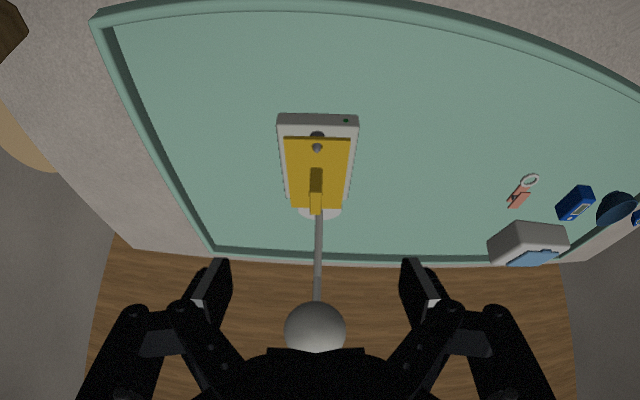

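```bash
python3 - <<'E'
from h import *
im=cv2.imread('pics/w1.png');cr=im[95:235,260:380]
cv2.imwrite('pics/w1c.png',cv2.resize(cr,None,fx=4,fy=4,interpolation=2))
E
```

```text
(no output)
```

View pics/w1c.png

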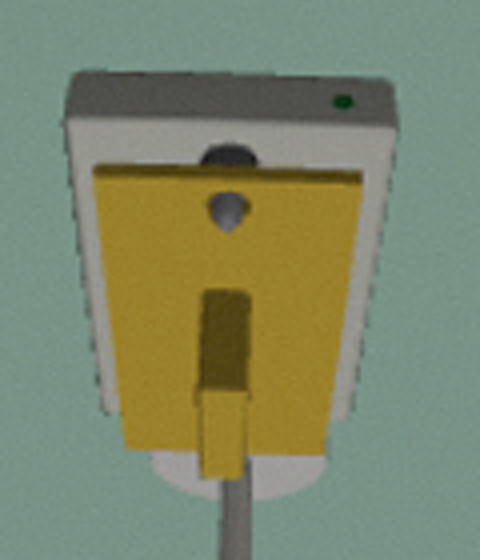

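```bash
python3 - <<'E'
from h import *
from scipy.optimize import least_squares
np.set_printoptions(precision=4,suppress=True)
W=(np.load('w1T.npy'),env.get_calibration('wrist'))
# local x,y,z ; crop x,y
D=[(-71,-35,44,96,178),(-71,35,44,361,184),(71,-35,44,125,449),(71,35,44,326,455),(-75,-45,28,67,118),(-75,45,28,397,128),
(-25,-7,80,196,390),(-25,7,80,248,391),(25,-7,80,200,478),(25,7,80,243,478)]
D=np.array(D,float);px=np.c_[D[:,4]/4+95,D[:,3]/4+260];L=D[:,:3]/1000
def pts(p):
    c,s=np.cos(p[2]),np.sin(p[2]);return np.c_[p[0]+c*L[:,0]-s*L[:,1],p[1]+s*L[:,0]+c*L[:,1],L[:,2]+(p[3] if len(p)>3 else 0)]
for p0 in ([.51,-.25,0.],[.51,-.25,0.,0.]):
    f=least_squares(lambda p:(wproj(pts(p),W)-px).ravel(),p0,x_scale=.01,loss='soft_l1');print(f.x,np.degrees(f.x[2]));print(f.fun.reshape(-1,2).T)
q=f.x
for n,P_ in(('scene',0),('side',0)):
    print(n,proj(n,(f.x[0],f.x[1],.062)))
T=W[0];print(T[:3,3])
E
```

```text
[ 0.502  -0.2544  0.0522] 2.9903845230390886
[[-0.9747 -0.5603  0.0064  0.0749  0.2578  0.1067  0.3455  0.4962  0.4193
   0.7861]
 [-1.0789  0.8912  0.0897 -0.3279 -1.9913  1.1112  0.1117  0.1206 -0.3002
   0.4709]]
[ 0.5062 -0.2543  0.0515 -0.0032] 2.9492406932348327
[[-0.5318 -0.1124 -0.4834 -0.4169  0.8953  0.7555 -0.0578  0.0914 -0.2422
   0.1231]
 [-0.4569  0.407   0.3752 -0.6347 -1.2574  0.497   0.2735  0.0803 -0.1942
   0.4189]]
scene (np.float64(171.86428182191335), np.float64(229.93184259988828))
side (np.float64(160.43682429750652), np.float64(384.8886954796708))
[ 0.1958 -0.2654  0.2583]
```

```bash
cat >> h.py <<'E'
def des(a,psi,sg=1):
    a,psi=np.radians([a,psi]);y=np.array([np.sin(a)*np.cos(psi),np.sin(a)*np.sin(psi),-np.cos(a)])
    x=sg*np.array([-np.sin(psi),np.cos(psi),0]);return np.c_[x,y,np.cross(x,y)]
def plan(G,a,psi,back=0,d=.011):
    """shift(mm)/turn(deg) so that the grasp point is at G (minus back along tool y)"""
    s=env.get_state();M=R.from_quat(s['tcp_rot']).as_matrix();D=des(a,psi)
    t=np.array(G)+D[:,1]*(d-back);return np.round((t-s['eef_pos'])*1000,1),np.round(np.degrees(R.from_matrix(D@M.T).as_rotvec()),2)
E
python3 - <<'E'
from h import *
print(plan((.507,-.254,.072),42,3,.07));print(plan((.507,-.254,.072),42,3,0))
E
```

```text
(array([ 116.2,    8.7, -107.3]), array([ 3.23, -1.87, -0.33]))
(array([ 163. ,   11.1, -159.3]), array([ 3.23, -1.87, -0.33]))
```

Emit:
{"op": "step_arm", "data": {
  "series": [
    {"grip": -0.7, "x": 23, "y": 2, "z": -21, "rx": 0.6, "ry": -0.4, "rz": 0},
    {"grip": -0.7, "x": 46, "y": 3.5, "z": -42, "rx": 1.3, "ry": -0.8, "rz": -0.1},
    {"grip": -0.7, "x": 70, "y": 5, "z": -64, "rx": 2, "ry": -1.2, "rz": -0.2},
    {"grip": -0.7, "x": 93, "y": 7, "z": -86, "rx": 2.6, "ry": -1.5, "rz": -0.3},
    {"grip": -0.7, "x": 116, "y": 8.7, "z": -107, "rx": 3.2, "ry": -1.9, "rz": -0.3},
    {"grip": -0.7, "x": 116, "y": 8.7, "z": -107, "rx": 3.2, "ry": -1.9, "rz": -0.3}
  ]
}}

```text
clock: 4.95
eef_pos: [0.4698, -0.255, 0.116]
tcp_rot: [0.627, 0.664, -0.296, -0.28]
wrist_force: [-0.3, -0.1, 0.2]
grip_width: 0.0729
```

```bash
python3 - <<'E'
from h import *
np.set_printoptions(precision=4,suppress=True)
W=wpose();im=env.camera('wrist');np.save('w2T.npy',W[0])
cv2.imwrite('pics/w2.png',im)
for d in env.tip_of('cover_grip','wrist')[:2]: print(d['pixel'],d['conf'],wplane(d['pixel'],.062,W))
L=np.array([(-25,-7,80),(-25,7,80),(25,-7,80),(25,7,80),(-71,-35,44),(-71,35,44),(71,-35,44),(71,35,44)])/1000
c,s=np.cos(.052),np.sin(.052)
X=np.c_[.507+c*L[:,0]-s*L[:,1],-.254+s*L[:,0]+c*L[:,1],L[:,2]]
for p in wproj(X,W): cv2.circle(im,(int(round(p[1])),int(round(p[0]))),2,(0,0,255),-1)
cv2.imwrite('pics/w2o.png',cv2.resize(im[60:330,180:460],None,fx=2.2,fy=2.2,interpolation=2))
print(plan((.507,-.254,.072),42,3,0))
E
```

```text
(array([ 45.1,   3. , -54.9]), array([ 0.18,  0.08, -0.2 ]))
```

View pics/w2o.png

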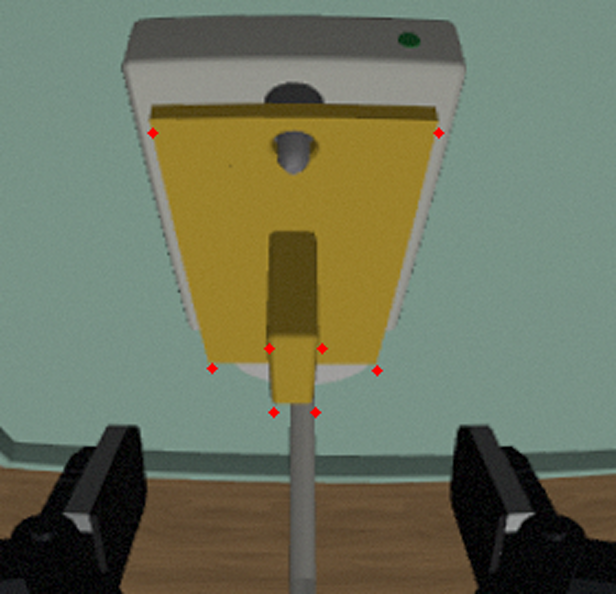

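```bash
python3 - <<'E'
from h import *
from scipy.optimize import least_squares
np.set_printoptions(precision=4,suppress=True)
W=(np.load('w2T.npy'),env.get_calibration('wrist'))
D=np.array([(-71,-35,44,152,119),(-71,35,44,438,122),(71,-35,44,210,362),(71,35,44,379,363),
(-25,-7,80,268,335),(-25,7,80,319,335),(25,-7,80,272,403),(25,7,80,316,403)],float)
px=np.c_[D[:,4]/2.2+60,D[:,3]/2.2+180];L=D[:,:3]/1000
def pts(p):
    c,s=np.cos(p[2]),np.sin(p[2]);return np.c_[p[0]+c*L[:,0]-s*L[:,1],p[1]+s*L[:,0]+c*L[:,1],L[:,2]+(p[3] if len(p)>3 else 0)]
for p0 in ([.51,-.25,0.],[.51,-.25,0.,0.]):
    f=least_squares(lambda p:(wproj(pts(p),W)-px).ravel(),p0,x_scale=.01);print(f.x,np.degrees(f.x[2]));print(f.fun.reshape(-1,2).T)
G=(f.x[0],f.x[1],.070)
print(plan(G,42,np.degrees(f.x[2])))
E
```

```text
[ 0.5017 -0.2543  0.0531] 3.0451428864546752
[[-1.123  -1.9223  0.5283  0.3748  2.0792  2.1753  1.586   1.6608]
 [-1.8748  1.7969 -0.2421 -0.1303 -0.3309  0.7781  0.2384 -0.3794]]
[ 0.5056 -0.2541  0.0532 -0.0028] 3.046188797142157
[[ 0.1767 -0.6405 -0.5392 -0.6981  0.6794  0.773  -0.1515 -0.0783]
 [-0.015  -0.0752  0.3904 -0.7523 -0.0118  0.4721  0.443  -0.5693]]
(array([ 43.7,   2.9, -56.9]), array([ 0.18,  0.08, -0.15]))
```

Emit:
{"op": "step_arm", "data": {
  "series": [
    {"grip": -0.7, "x": 11, "y": 0.7, "z": -14, "rx": 0.2, "ry": 0, "rz": -0.1},
    {"grip": -0.7, "x": 22, "y": 1.4, "z": -28, "rx": 0.2, "ry": 0, "rz": -0.1},
    {"grip": -0.7, "x": 33, "y": 2.1, "z": -42, "rx": 0.2, "ry": 0, "rz": -0.1},
    {"grip": -0.7, "x": 43.5, "y": 2.9, "z": -56.5, "rx": 0.2, "ry": 0, "rz": -0.1},
    {"grip": -0.7, "x": 43.5, "y": 2.9, "z": -56.5, "rx": 0.2, "ry": 0, "rz": -0.1}
  ]
}}

```text
clock: 5.55
eef_pos: [0.5135, -0.2543, 0.0632]
tcp_rot: [0.628, 0.664, -0.295, -0.279]
wrist_force: [-0.4, 0.8, -0.1]
grip_width: 0.0728
```

```bash
python3 - <<'E'
from h import *
im=env.camera('wrist');a=env.camera('side');b=env.camera('scene')
f=lambda i:cv2.resize(i,(400,300))
cv2.imwrite('pics/m3.png',np.vstack([np.hstack([f(im[100:380,180:460]),f(a[90:210,310:470])]),np.hstack([f(b[90:240,150:350]),f(im)])]))
E
```

```text
(no output)
```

View pics/m3.png

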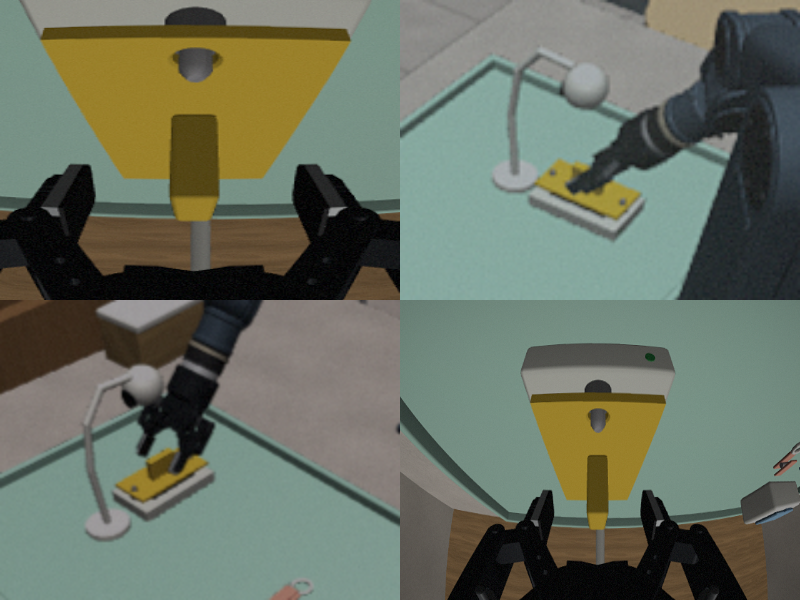

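Emit:
{"op": "step_arm", "data": {
  "newtons": 45,
  "series": [
    {"grip": -0.3, "x": 0, "y": 0, "z": 0, "rx": 0, "ry": 0, "rz": 0},
    {"grip": 0.2, "x": 0, "y": 0, "z": 0, "rx": 0, "ry": 0, "rz": 0},
    {"grip": 1, "x": 0, "y": 0, "z": 0, "rx": 0, "ry": 0, "rz": 0},
    {"grip": 1, "x": 0, "y": 0, "z": 0, "rx": 0, "ry": 0, "rz": 0},
    {"grip": 1, "x": 0, "y": 0, "z": 0, "rx": 0, "ry": 0, "rz": 0},
    {"grip": 1, "x": 0, "y": 0, "z": 0, "rx": 0, "ry": 0, "rz": 0}
  ]
}}

```text
clock: 6.3
eef_pos: [0.5136, -0.2553, 0.0651]
tcp_rot: [0.629, 0.663, -0.295, -0.278]
wrist_force: [-1.9, -0.1, 1.7]
grip_width: 0.0132
```

Emit:
{"op": "step_arm", "data": {
  "series": [
    {"grip": 1, "x": 0, "y": 0, "z": 4, "rx": 0, "ry": 0, "rz": 0},
    {"grip": 1, "x": 0, "y": 0, "z": 8, "rx": 0, "ry": 0, "rz": 0},
    {"grip": 1, "x": 0, "y": 0, "z": 12, "rx": 0, "ry": 0, "rz": 0},
    {"grip": 1, "x": 0, "y": 0, "z": 16, "rx": 0, "ry": 0, "rz": 0},
    {"grip": 1, "x": 0, "y": 0, "z": 20, "rx": 0, "ry": 0, "rz": 0},
    {"grip": 1, "x": 0, "y": 0, "z": 23, "rx": 0, "ry": 0, "rz": 0},
    {"grip": 1, "x": 0, "y": 0, "z": 23, "rx": 0, "ry": 0, "rz": 0}
  ]
}}

```text
clock: 7.0
eef_pos: [0.5139, -0.2557, 0.0891]
tcp_rot: [0.63, 0.663, -0.295, -0.277]
wrist_force: [0.4, -0.5, -0.9]
grip_width: 0.0131
```

```bash
cat > look.py <<'E'
from h import *
import sys
im=env.camera('wrist');a=env.camera('side');b=env.camera('scene')
np.save('T_'+sys.argv[1]+'.npy',wpose()[0]);cv2.imwrite('pics/raw_'+sys.argv[1]+'.png',im);cv2.imwrite('pics/side_'+sys.argv[1]+'.png',a);cv2.imwrite('pics/scene_'+sys.argv[1]+'.png',b)
f=lambda i:cv2.resize(i,(400,300))
s,c=[int(v) for v in sys.argv[2:4]],[int(v) for v in sys.argv[4:6]]
cv2.imwrite('pics/'+sys.argv[1]+'.png',np.vstack([np.hstack([f(im[100:380,180:460]),f(a[s[0]:s[0]+120,s[1]:s[1]+160])]),np.hstack([f(b[c[0]:c[0]+120,c[1]:c[1]+160]),f(im)])]))
E
python3 look.py m4 90 310 100 150
```

```text
(no output)
```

View pics/m4.png

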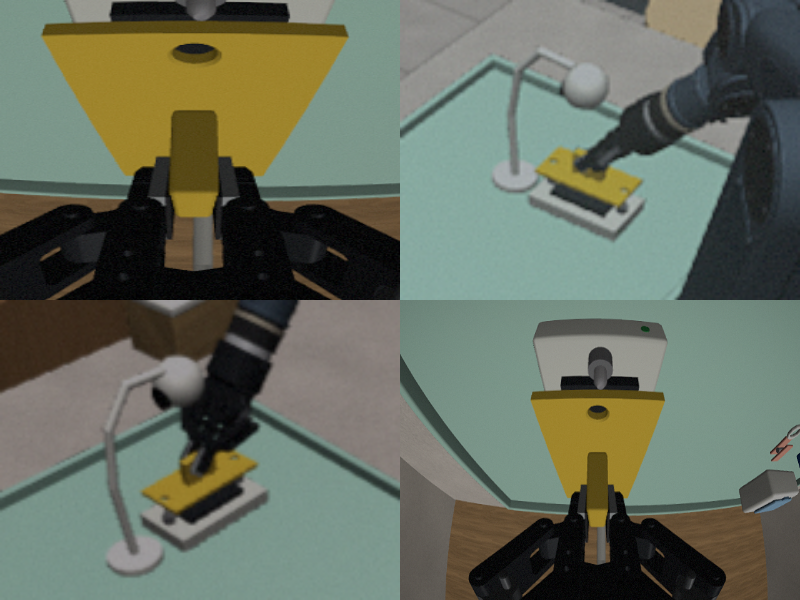

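Emit:
{"op": "step_arm", "data": {
  "series": [
    {"grip": 1, "x": -8, "y": 0, "z": 2, "rx": 0, "ry": 0, "rz": 0},
    {"grip": 1, "x": -24, "y": 0, "z": 6, "rx": 0, "ry": 0, "rz": 0},
    {"grip": 1, "x": -44, "y": 4, "z": 12, "rx": 0, "ry": 0, "rz": 0},
    {"grip": 1, "x": -60, "y": 20, "z": 16, "rx": 0, "ry": 0, "rz": 0},
    {"grip": 1, "x": -64, "y": 45, "z": 18, "rx": 0, "ry": 0, "rz": 0},
    {"grip": 1, "x": -64, "y": 75, "z": 18, "rx": 0, "ry": 0, "rz": 0},
    {"grip": 1, "x": -64, "y": 105, "z": 16, "rx": 0, "ry": 0, "rz": 0},
    {"grip": 1, "x": -64, "y": 135, "z": 10, "rx": 0, "ry": 0, "rz": 0},
    {"grip": 1, "x": -64, "y": 160, "z": 0, "rx": 0, "ry": 0, "rz": 0},
    {"grip": 1, "x": -64, "y": 175, "z": -10, "rx": 0, "ry": 0, "rz": 0}
  ]
}}

```text
clock: 8.15
eef_pos: [0.449, -0.0786, 0.0773]
tcp_rot: [0.629, 0.664, -0.295, -0.278]
wrist_force: [0.4, -0.5, -0.9]
grip_width: 0.0133
```

```bash
python3 look.py m5 110 290 130 190; python3 -c "
from h import *
print(env.get_state()['eef_pos'],env.get_state()['joints'])"
```

```text
[ 0.4486998  -0.07906876  0.07655631] [-0.61635822 -0.9581644  -1.10268598  0.80978557  0.42948118 -0.53426605]
```

View pics/m5.png

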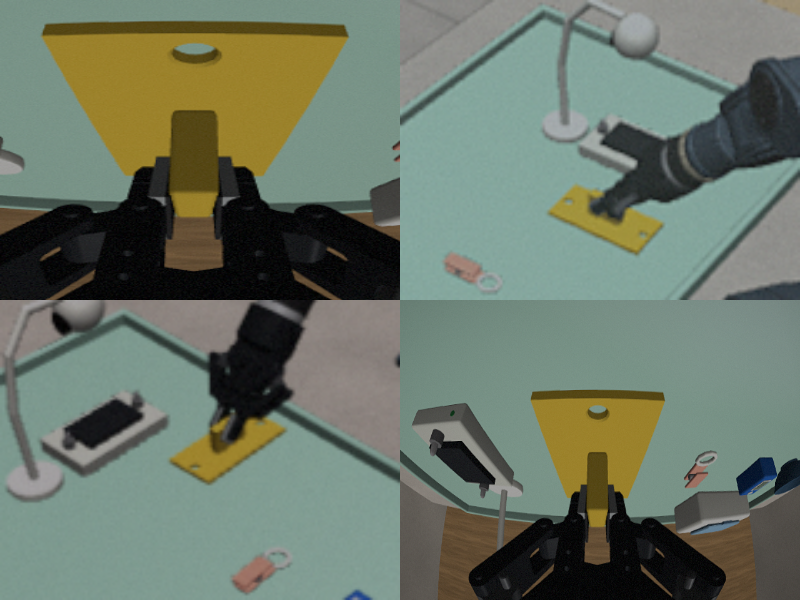

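Emit:
{"op": "step_arm", "data": {
  "series": [
    {"grip": 1, "x": 15, "y": 0, "z": 0, "rx": 0, "ry": 0, "rz": 0},
    {"grip": 1, "x": 35, "y": 0, "z": 0, "rx": 0, "ry": 0, "rz": 0},
    {"grip": 1, "x": 55, "y": 0, "z": -4, "rx": 0, "ry": 0, "rz": 0},
    {"grip": 1, "x": 75, "y": 0, "z": -12, "rx": 0, "ry": 0, "rz": 0},
    {"grip": 1, "x": 80, "y": 0, "z": -22, "rx": 0, "ry": 0, "rz": 0},
    {"grip": 1, "x": 80, "y": 0, "z": -30, "rx": 0, "ry": 0, "rz": 0},
    {"grip": 1, "x": 80, "y": 0, "z": -36, "rx": 0, "ry": 0, "rz": 0},
    {"grip": 1, "x": 80, "y": 0, "z": -39, "rx": 0, "ry": 0, "rz": 0},
    {"grip": 1, "x": 80, "y": 0, "z": -39, "rx": 0, "ry": 0, "rz": 0}
  ]
}}

```text
clock: 9.2
eef_pos: [0.5281, -0.0794, 0.0368]
tcp_rot: [0.628, 0.663, -0.296, -0.279]
wrist_force: [-0.1, -0.3, -0.9]
grip_width: 0.013
```

```bash
python3 look.py m6 110 280 130 190; python3 -c "
from h import *
print(env.get_state()['eef_pos'],env.get_state()['joints'])"
```

```text
[ 0.52900212 -0.07941543  0.0383875 ] [-0.47341798 -0.55911964 -1.00700662  0.45802427  0.34389262 -0.41022558]
```

View pics/m6.png

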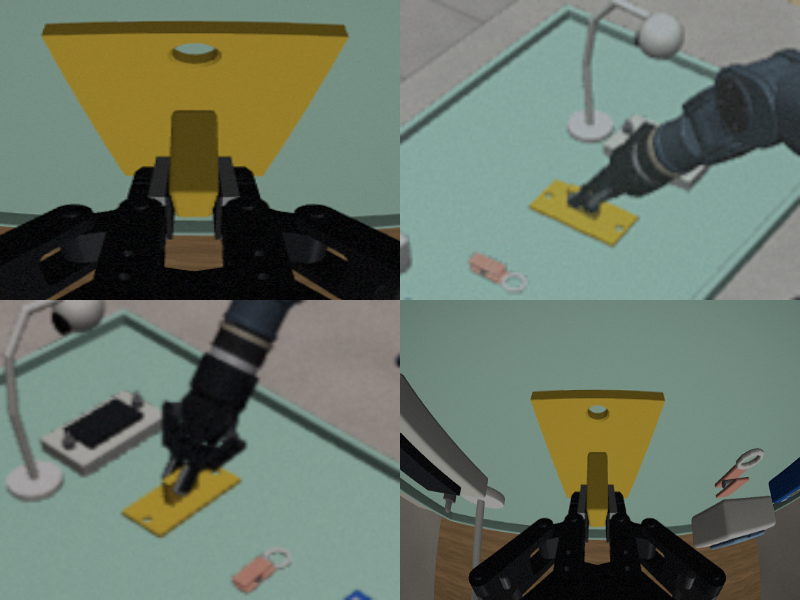

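Emit:
{"op": "step_arm", "data": {
  "series": [
    {"grip": 1, "x": 0, "y": 0, "z": -1.5, "rx": 0, "ry": 0, "rz": 0},
    {"grip": 1, "x": 0, "y": 0, "z": -3, "rx": 0, "ry": 0, "rz": 0},
    {"grip": 1, "x": 0, "y": 0, "z": -4, "rx": 0, "ry": 0, "rz": 0},
    {"grip": 1, "x": 0, "y": 0, "z": -4, "rx": 0, "ry": 0, "rz": 0}
  ]
}}

```text
clock: 9.75
eef_pos: [0.5288, -0.0793, 0.0341]
tcp_rot: [0.629, 0.664, -0.295, -0.278]
wrist_force: [0.2, 0.1, -0.9]
grip_width: 0.0135
```

Emit:
{"op": "step_arm", "data": {
  "series": [
    {"grip": 1, "x": 0, "y": 0, "z": -1, "rx": 0, "ry": 0, "rz": 0},
    {"grip": 1, "x": 0, "y": 0, "z": -2, "rx": 0, "ry": 0, "rz": 0},
    {"grip": 1, "x": 0, "y": 0, "z": -2, "rx": 0, "ry": 0, "rz": 0}
  ]
}}

```text
clock: 10.05
eef_pos: [0.529, -0.0793, 0.0322]
tcp_rot: [0.629, 0.664, -0.295, -0.278]
wrist_force: [0.5, 0.3, -0.7]
grip_width: 0.0133
```

Emit:
{"op": "step_arm", "data": {
  "series": [
    {"grip": 1, "x": 0, "y": 0, "z": -0.8, "rx": 0, "ry": 0, "rz": 0},
    {"grip": 1, "x": 0, "y": 0, "z": -1.5, "rx": 0, "ry": 0, "rz": 0},
    {"grip": 1, "x": 0, "y": 0, "z": -1.5, "rx": 0, "ry": 0, "rz": 0}
  ]
}}

```text
clock: 10.35
eef_pos: [0.53, -0.0795, 0.0322]
tcp_rot: [0.629, 0.664, -0.295, -0.276]
wrist_force: [-1.0, 0.6, 3.3]
grip_width: 0.0137
```

Emit:
{"op": "step_arm", "data": {
  "series": [
    {"grip": 0.5, "x": 0, "y": 0, "z": 0, "rx": 0, "ry": 0, "rz": 0},
    {"grip": 0.3, "x": 0, "y": 0, "z": 0, "rx": 0, "ry": 0, "rz": 0},
    {"grip": 0, "x": 0, "y": 0, "z": 0, "rx": 0, "ry": 0, "rz": 0},
    {"grip": -0.3, "x": 0, "y": 0, "z": 0.5, "rx": 0, "ry": 0, "rz": 0},
    {"grip": -0.3, "x": -7, "y": 0, "z": 8, "rx": 0, "ry": 0, "rz": 0},
    {"grip": -0.3, "x": -20, "y": -1, "z": 22, "rx": 0, "ry": 0, "rz": 0},
    {"grip": -0.3, "x": -40, "y": -2, "z": 45, "rx": 0, "ry": 0, "rz": 0},
    {"grip": -0.3, "x": -55, "y": -3, "z": 65, "rx": 0, "ry": 0, "rz": 0},
    {"grip": -0.3, "x": -60, "y": -3, "z": 90, "rx": 0, "ry": 0, "rz": 0}
  ]
}}

```text
clock: 11.25
eef_pos: [0.4683, -0.0823, 0.1213]
tcp_rot: [0.629, 0.664, -0.295, -0.278]
wrist_force: [0.8, -0.1, -0.2]
grip_width: 0.0559
```

```bash
python3 look.py m7 110 280 130 190; python3 -c "
from h import *
print(env.get_state()['eef_pos'],env.get_state()['joints'])"
```

```text
[ 0.47115983 -0.08364024  0.12535993] [-0.58311418 -0.88458909 -0.98377833  0.8328822   0.41078583 -0.50389528]
```

View pics/m7.png

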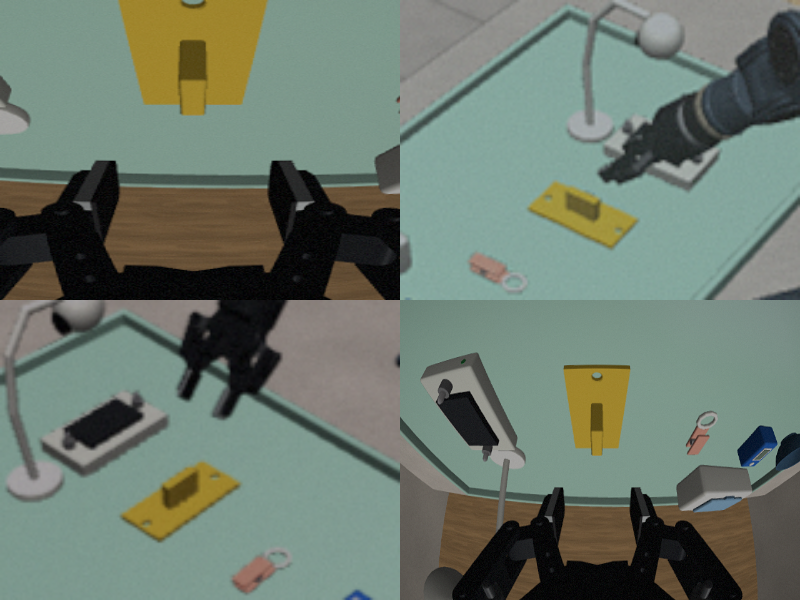

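Emit:
{"op": "step_arm", "data": {
  "series": [
    {"grip": -0.5, "x": 0, "y": 20, "z": 15, "rx": 0, "ry": 0, "rz": 0},
    {"grip": -0.5, "x": 0, "y": 55, "z": 30, "rx": 0, "ry": 0, "rz": 0},
    {"grip": -0.5, "x": 0, "y": 90, "z": 40, "rx": 0, "ry": 0, "rz": 0},
    {"grip": -0.5, "x": 0, "y": 130, "z": 45, "rx": 0, "ry": 0, "rz": 0},
    {"grip": -0.5, "x": 0, "y": 170, "z": 45, "rx": 0, "ry": 0, "rz": 0},
    {"grip": -0.5, "x": 0, "y": 210, "z": 45, "rx": 0, "ry": 0, "rz": 0},
    {"grip": -0.5, "x": 0, "y": 250, "z": 45, "rx": 0, "ry": 0, "rz": 0},
    {"grip": -0.5, "x": 0, "y": 285, "z": 45, "rx": 0, "ry": 0, "rz": 0},
    {"grip": -0.5, "x": 0, "y": 312, "z": 45, "rx": 0, "ry": 0, "rz": 0},
    {"grip": -0.5, "x": 0, "y": 312, "z": 45, "rx": 0, "ry": 0, "rz": 0}
  ]
}}

```text
clock: 12.4
eef_pos: [0.4697, 0.2317, 0.1673]
tcp_rot: [0.628, 0.665, -0.297, -0.274]
wrist_force: [0.0, -0.2, 0.4]
grip_width: 0.0642
```

```bash
python3 - <<'E'
from h import *
np.set_printoptions(precision=4,suppress=True)
print(env.get_state()['eef_pos'],env.get_state()['joints'])
W=wpose();np.save('w8T.npy',W[0]);im=env.camera('wrist');cv2.imwrite('pics/w8.png',im)
for n,z in dict(thermometer_center=.023,corner0=.006).items():
    for d in env.tip_of(n,'wrist')[:4]: print(n,d['pixel'],d['conf'],wplane(d['pixel'],z,W))
q=wproj([.556,.234,.03],W)[0];r,c=int(q[0])-60,int(q[1])-70;print(r,c)
cv2.imwrite('pics/w8c.png',cv2.resize(im[r:r+120,c:c+140],None,fx=5,fy=5,interpolation=2))
E
```

```text
[0.4697 0.2317 0.1673] [ 0.5024 -0.6589 -0.8009  0.7415 -0.2971  0.3299]
thermometer_center [144.2, 315.3] 0.92 [[0.5478 0.2352 0.023 ]]
thermometer_center [185.6, 559.6] 0.61 [[0.5889 0.5876 0.023 ]]
corner0 [166.5, 561.1] 0.95 [[0.5663 0.5786 0.006 ]]
corner0 [177.9, 544.6] 0.93 [[0.5979 0.57   0.006 ]]
corner0 [190.7, 547.5] 0.74 [[0.6314 0.6069 0.006 ]]
corner0 [181.4, 564.5] 0.69 [[0.6011 0.6211 0.006 ]]
95 243
```

View pics/w8c.png

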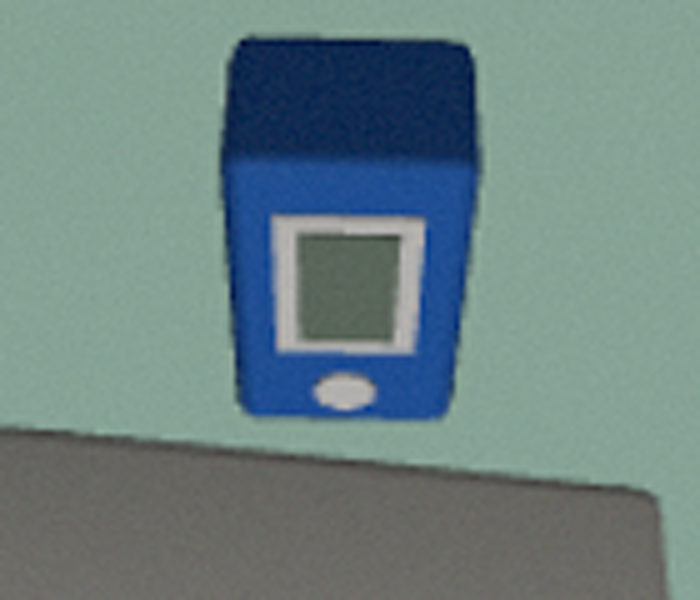

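View pics/w8.png

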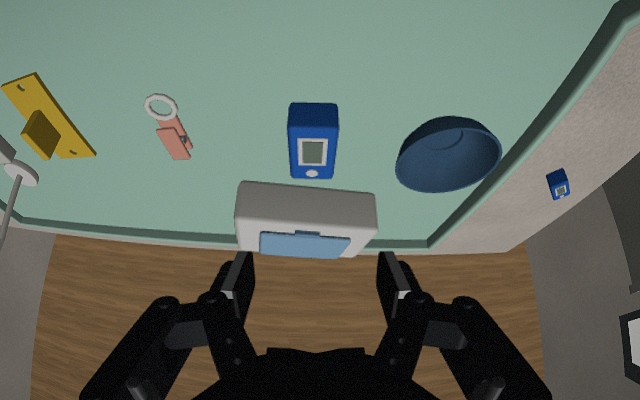

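```bash
python3 - <<'E'
from h import *
from scipy.optimize import least_squares
np.set_printoptions(precision=4,suppress=True)
W=(np.load('w8T.npy'),env.get_calibration('wrist'))
D=np.array([(-40,-22,6,232,38),(-40,22,6,474,40),(-40,-22,40,221,158),(-40,22,40,480,162),(40,-22,40,238,420),(40,22,40,449,422)],float)
px=np.c_[D[:,4]/5+95,D[:,3]/5+243];L=D[:,:3]/1000
def pts(p):
    c,s=np.cos(p[2]),np.sin(p[2]);return np.c_[p[0]+c*L[:,0]-s*L[:,1],p[1]+s*L[:,0]+c*L[:,1],L[:,2]+(p[3] if len(p)>3 else 0)]
for p0 in ([.55,.23,0.],[.55,.23,0.,0.]):
    f=least_squares(lambda p:(wproj(pts(p),W)-px).ravel(),p0,x_scale=.01);print(f.x,np.degrees(f.x[2]));print(f.fun.reshape(-1,2).T)
for z in (.023,.026,.03): print(plan((f.x[0],f.x[1],z),42,np.degrees(f.x[2]),.06),plan((f.x[0],f.x[1],z),42,np.degrees(f.x[2])))
E
```

```text
[0.5463 0.2326 0.0415] 2.3789678547298996
[[-2.696  -2.0478  1.6151  1.922   1.0412  1.4725]
 [-0.6916  0.6443 -1.1303  0.9741 -0.1557  0.3676]]
[ 0.5544  0.2329  0.0415 -0.0073] 2.377056037887212
[[-1.6958 -1.0871  1.5447  1.8076 -0.7163 -0.3098]
 [ 0.227  -0.3169 -0.0278 -0.1286  0.5729 -0.289 ]]
(array([  51.2,    3.8, -108.7]), array([ 0.5 ,  0.45, -0.82])) (array([  91.3,    5.4, -153.3]), array([ 0.5 ,  0.45, -0.82]))
(array([  51.2,    3.8, -105.7]), array([ 0.5 ,  0.45, -0.82])) (array([  91.3,    5.4, -150.3]), array([ 0.5 ,  0.45, -0.82]))
(array([  51.2,    3.8, -101.7]), array([ 0.5 ,  0.45, -0.82])) (array([  91.3,    5.4, -146.3]), array([ 0.5 ,  0.45, -0.82]))
```

Emit:
{"op": "step_arm", "data": {
  "series": [
    {"grip": -0.6, "x": 10, "y": 1, "z": -25, "rx": 0.3, "ry": 0.2, "rz": -0.4},
    {"grip": -0.6, "x": 22, "y": 2, "z": -55, "rx": 0.5, "ry": 0.4, "rz": -0.8},
    {"grip": -0.6, "x": 36, "y": 3, "z": -82, "rx": 0.5, "ry": 0.4, "rz": -0.8},
    {"grip": -0.6, "x": 46, "y": 3.8, "z": -101, "rx": 0.5, "ry": 0.4, "rz": -0.8},
    {"grip": -0.6, "x": 57, "y": 4.2, "z": -113, "rx": 0.5, "ry": 0.4, "rz": -0.8},
    {"grip": -0.6, "x": 68, "y": 4.6, "z": -125, "rx": 0.5, "ry": 0.4, "rz": -0.8},
    {"grip": -0.6, "x": 78, "y": 5, "z": -136, "rx": 0.5, "ry": 0.4, "rz": -0.8},
    {"grip": -0.6, "x": 86, "y": 5.4, "z": -145, "rx": 0.5, "ry": 0.4, "rz": -0.8},
    {"grip": -0.6, "x": 86, "y": 5.4, "z": -145, "rx": 0.5, "ry": 0.4, "rz": -0.8}
  ]
}}

```text
clock: 13.45
eef_pos: [0.556, 0.2304, 0.0209]
tcp_rot: [0.633, 0.658, -0.294, -0.282]
wrist_force: [0.4, -0.0, -1.2]
grip_width: 0.0685
```

```bash
python3 look.py m9 180 220 200 260; python3 -c "
from h import *
print(env.get_state()['eef_pos'],env.get_state()['joints'],plan((.549,.2328,.031),42,2.4))"
```

```text
[0.55647753 0.23207128 0.02332254] [ 0.40646276 -0.24329414 -0.83576085  0.27840046 -0.2423498   0.27756403] (array([-0.1,  1. , -0.5]), array([-0.  ,  0.05,  0.1 ]))
```

View pics/m9.png

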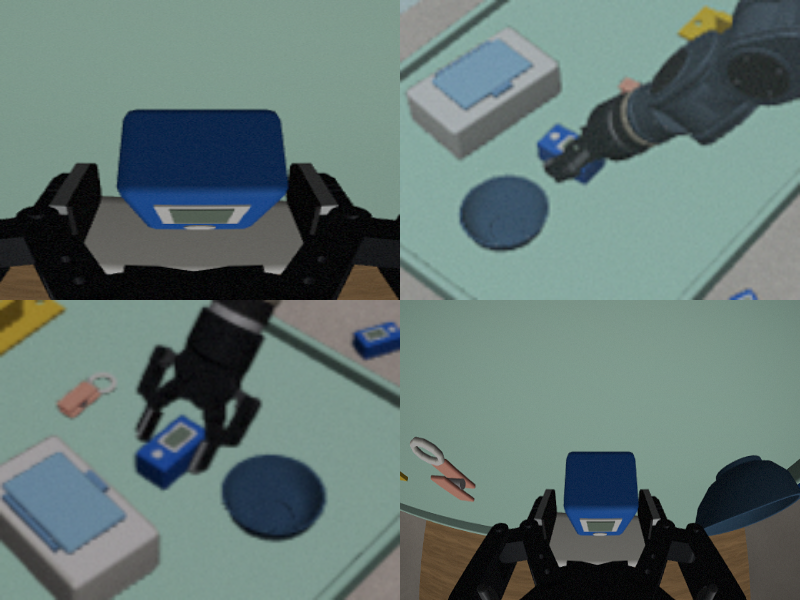

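Emit:
{"op": "step_arm", "data": {
  "newtons": 45,
  "series": [
    {"grip": -0.5, "x": 0, "y": 1, "z": 0, "rx": 0, "ry": 0, "rz": 0},
    {"grip": -0.3, "x": 0, "y": 1, "z": 0, "rx": 0, "ry": 0, "rz": 0},
    {"grip": 0, "x": 0, "y": 1, "z": 0, "rx": 0, "ry": 0, "rz": 0},
    {"grip": 1, "x": 0, "y": 1, "z": 0, "rx": 0, "ry": 0, "rz": 0},
    {"grip": 1, "x": 0, "y": 1, "z": 0, "rx": 0, "ry": 0, "rz": 0},
    {"grip": 1, "x": 0, "y": 1, "z": 0, "rx": 0, "ry": 0, "rz": 0}
  ]
}}

```text
clock: 14.2
eef_pos: [0.5569, 0.2335, 0.0243]
tcp_rot: [0.633, 0.659, -0.292, -0.281]
wrist_force: [-3.8, -0.4, 4.3]
grip_width: 0.0433
```

Emit:
{"op": "step_arm", "data": {
  "series": [
    {"grip": 1, "x": -1, "y": 0, "z": 5, "rx": 0, "ry": 0, "rz": 0},
    {"grip": 1, "x": -3, "y": 0, "z": 15, "rx": 0, "ry": 0, "rz": 0},
    {"grip": 1, "x": -6, "y": 0, "z": 30, "rx": 0, "ry": 0, "rz": 0},
    {"grip": 1, "x": -10, "y": 0, "z": 50, "rx": 0, "ry": 0, "rz": 0},
    {"grip": 1, "x": -10, "y": 0, "z": 50, "rx": 0, "ry": 0, "rz": 0}
  ]
}}

```text
clock: 14.7
eef_pos: [0.549, 0.2346, 0.0791]
tcp_rot: [0.634, 0.661, -0.289, -0.28]
wrist_force: [1.5, -0.4, 0.8]
grip_width: 0.0431
```

```bash
python3 look.py m10 180 220 200 260; python3 -c "
from h import *
print(env.get_state()['eef_pos'],env.get_state()['joints'])"
```

```text
[0.54648692 0.23327997 0.07354636] [ 0.41890543 -0.35159694 -0.80417358  0.42024036 -0.25017751  0.28710327]
```

View pics/m10.png

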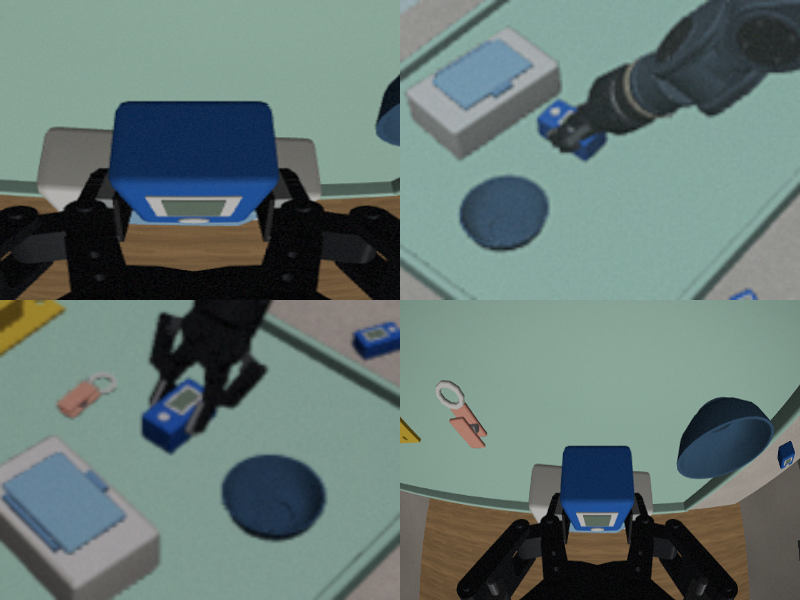

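```bash
python3 - <<'E'
from h import *
im=cv2.imread('pics/raw_m10.png')
cv2.imwrite('pics/w10c.png',cv2.resize(im[185:325,250:390],None,fx=5,fy=5,interpolation=2)[:600])
E
```

```text
(no output)
```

View pics/w10c.png

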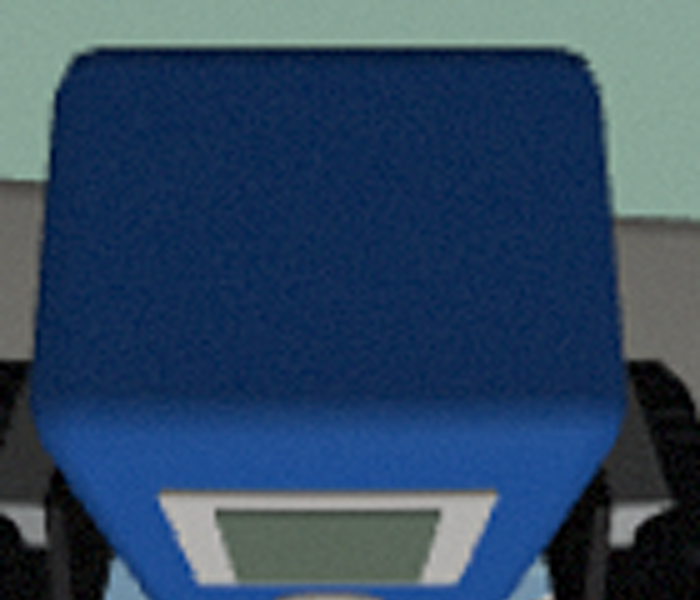

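```bash
python3 - <<'E'
from h import *
a=cv2.imread('pics/raw_m9.png');b=cv2.imread('pics/raw_m10.png')
z=lambda i:cv2.resize(i[190:320,255:385],None,fx=3,fy=4.5,interpolation=2)
cv2.imwrite('pics/cmp.png',np.hstack([z(a),z(b)]))
E
```

```text
(no output)
```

View pics/cmp.png

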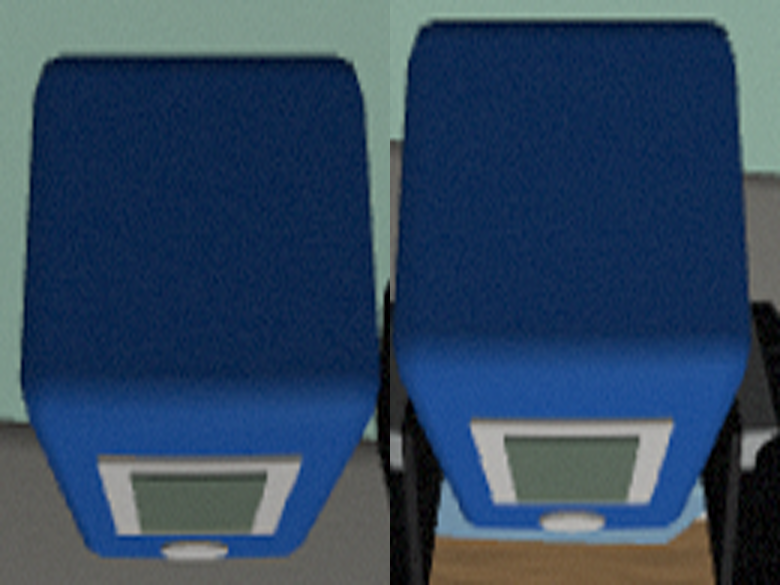

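```bash
python3 - <<'E'
from h import *
from scipy.optimize import least_squares
np.set_printoptions(precision=4,suppress=True)
k=env.get_calibration('wrist')
# features: local X: bottom edge center rows etc. unknown frame location solved from a: f1,f2 (x of frame edges), r
def res(p,obs,T,fr):
    x,y,z,yaw,pit=p
    Rm=(R.from_euler('z',yaw)*R.from_euler('y',pit)).as_matrix()
    hw,f1,f2=fr
    L=np.array([(-.04,-.022+.004,-.017+.000),(-.04,.022-.004,-.017),(f1,-hw,.017),(f1,hw,.017),(f2,-hw,.017),(f2,hw,.017),(.04,0,.017)])
    q=wproj(L@Rm.T+[x,y,z],(T,k));d=(q-obs)
    d[:2,1]*=.3; d[6,1]=0
    return d.ravel()
def mk(o,off): 
    o=np.array(o,float);return np.c_[190+o[:,1]/4.5,255+(o[:,0]-off)/3]
A=mk([(55,58),(340,58),(98,458),(302,458),(121,535),(281,535),(200,556)],0)
B=mk([(425,22),(720,22),(470,420),(674,420),(494,505),(650,505),(573,526)],390)
TA=np.load('T_m9.npy');TB=np.load('T_m10.npy')
# joint: a flat at z free; b pitch free; frame shared
def J(v): return np.r_[res(np.r_[v[:4],0.],A,TA,v[9:12]),res(v[4:9],B,TB,v[9:12]), (v[2]-.023)/.002]
v0=np.r_[.549,.233,.023,.04, .54,.233,.073,.04,0.,.014,-.015,.02]
f=least_squares(J,v0,x_scale=.01);print(f.x[:4],f.x[4:9],f.x[9:],np.degrees(f.x[[3,7,8]]),f.cost);print(f.fun[:-1].reshape(-1,2).T)
for pit in (0,3,6):
    g=least_squares(lambda v:J(np.r_[v[:8],np.radians(pit),v[8:]]),np.delete(v0,8),x_scale=.01);print(pit,g.cost,g.x[4:8])
for T in (TA,TB):
    M=T[:3,:3]@np.linalg.inv(k['T_tool_cam'][:3,:3]);print(M[:,1],'lean',np.degrees(np.arccos(-M[2,1])),M[:,0])
E
```

```text
[0.554  0.2351 0.0231 0.0628] [0.5434 0.2333 0.0697 0.0428 0.0081] [ 0.014  -0.0268  0.0189] [3.5969 2.4509 0.4622] 6.3827584694208985
[[ 0.2584 -0.541   0.4443 -0.0392 -0.0666 -0.4085  0.352  -0.182  -0.1353
   0.2651  0.3194 -0.4574 -0.4151  0.6011]
 [ 1.1497 -0.9907 -0.5014  0.6202  0.8434 -1.0883  0.      1.6241 -1.6818
  -0.4287  0.4369  0.3731 -0.3592  0.    ]]
0 6.624568219656329 [0.5443 0.2333 0.0694 0.0428]
3 15.71959668506813 [0.5389 0.2331 0.0709 0.0428]
6 62.1068088995459 [0.535  0.2329 0.0713 0.0428]
[ 0.6693  0.0268 -0.7425] lean 42.052198180515795 [-0.04    0.9992 -0.    ]
[ 0.6695  0.0271 -0.7423] lean 42.07304097075576 [-0.0404  0.9992  0.0001]
```

Emit:
{"op": "step_arm", "data": {
  "series": [
    {"grip": 1, "x": -5, "y": -10, "z": 15, "rx": 0, "ry": 0, "rz": 0},
    {"grip": 1, "x": -15, "y": -35, "z": 35, "rx": 0, "ry": 0, "rz": 0},
    {"grip": 1, "x": -25, "y": -70, "z": 50, "rx": 0, "ry": 0, "rz": 0},
    {"grip": 1, "x": -35, "y": -108, "z": 55, "rx": 0, "ry": 0, "rz": 0},
    {"grip": 1, "x": -45, "y": -146, "z": 55, "rx": 0, "ry": 0, "rz": 0},
    {"grip": 1, "x": -50, "y": -184, "z": 55, "rx": 0, "ry": 0, "rz": 0.2},
    {"grip": 1, "x": -55, "y": -222, "z": 55, "rx": 0, "ry": 0, "rz": 0.4},
    {"grip": 1, "x": -60, "y": -260, "z": 55, "rx": 0, "ry": 0, "rz": 0.6},
    {"grip": 1, "x": -65, "y": -298, "z": 55, "rx": 0, "ry": 0, "rz": 0.6},
    {"grip": 1, "x": -70, "y": -330, "z": 55, "rx": 0, "ry": 0, "rz": 0.6}
  ]
}}

```text
clock: 15.85
eef_pos: [0.4753, -0.0987, 0.1268]
tcp_rot: [0.63, 0.662, -0.294, -0.281]
wrist_force: [0.7, 0.0, -1.6]
grip_width: 0.0432
```

Emit:
{"op": "step_arm", "data": {
  "series": [
    {"grip": 1, "x": -6, "y": -35, "z": 0, "rx": 0, "ry": 0, "rz": 0},
    {"grip": 1, "x": -12, "y": -70, "z": 0, "rx": 0, "ry": 0, "rz": 0},
    {"grip": 1, "x": -18, "y": -105, "z": 0, "rx": 0, "ry": 0, "rz": 0},
    {"grip": 1, "x": -20, "y": -135, "z": 0, "rx": 0, "ry": 0, "rz": 0},
    {"grip": 1, "x": -20, "y": -155, "z": 0, "rx": 0, "ry": 0, "rz": 0},
    {"grip": 1, "x": -20, "y": -155, "z": 0, "rx": 0, "ry": 0, "rz": 0}
  ]
}}

```text
clock: 16.45
eef_pos: [0.4544, -0.2563, 0.1251]
tcp_rot: [0.631, 0.66, -0.294, -0.283]
wrist_force: [-0.4, 0.1, -1.4]
grip_width: 0.0433
```

```bash
python3 look.py m11 100 310 120 150; python3 -c "
from h import *
s=env.get_state();print(s['eef_pos'],s['joints'],s['grip_width'])"
```

```text
[ 0.45472914 -0.25260275  0.12514601] [-0.99707984 -0.48840998 -0.75164319  0.8876575   0.61747618 -0.90866647] 0.04330387353631982
```

View pics/raw_m11.png

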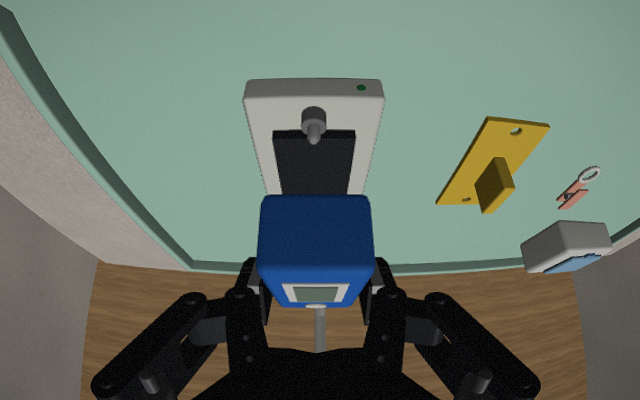

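```bash
python3 - <<'E'
from h import *
a=cv2.imread('pics/raw_m11.png')
cv2.imwrite('pics/w11c.png',cv2.resize(a[70:210,235:395],None,fx=4,fy=4,interpolation=2))
E
```

```text
(no output)
```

View pics/w11c.png

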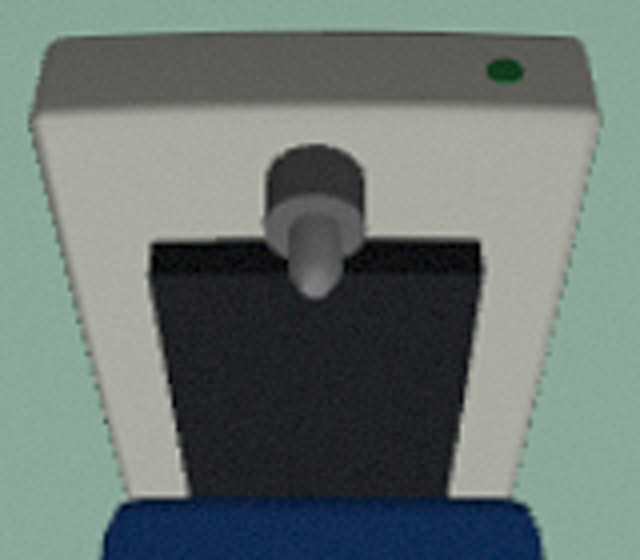

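View pics/m11.png

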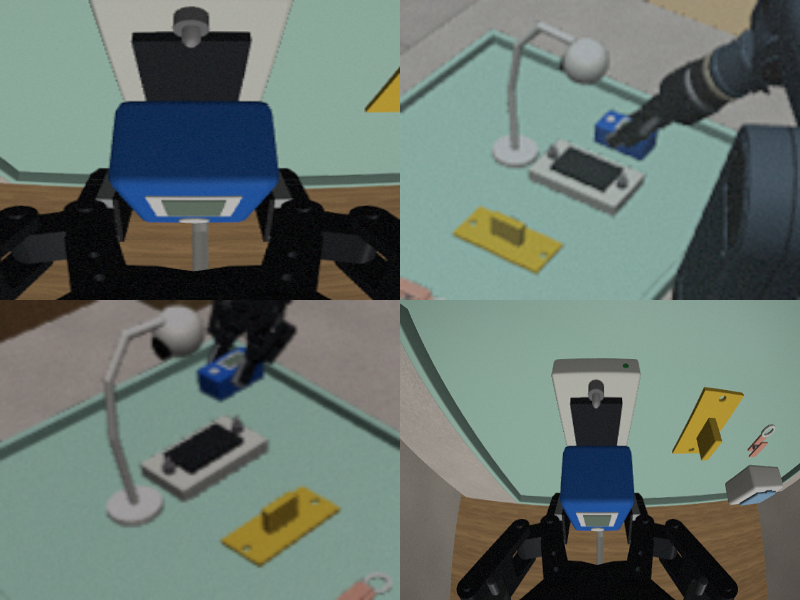

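```bash
python3 - <<'E'
from h import *
from scipy.optimize import least_squares
np.set_printoptions(precision=4,suppress=True)
T=np.load('T_m11.npy');k=env.get_calibration('wrist');W=(T,k)
D=np.array([(-46,-28,36,150,273),(-46,28,36,484,273),(-46,-28,28,151,240),(-46,28,28,481,240),(-75,-45,28,32,108),(-75,45,28,602,110),(-60,0,39,315,222),(-20,-28,36,189,497),(-20,28,36,448,497)],float)
px=np.c_[D[:,4]/4+70,D[:,3]/4+235]
w=np.ones((9,2));w[6]=[.5,1]
def r(p):
    L=D[:,:3]/1000; L=L.copy();L[7,0]=p[4];L[8,0]=p[5];c,s=np.cos(p[2]),np.sin(p[2])
    X=np.c_[p[0]+c*L[:,0]-s*L[:,1],p[1]+s*L[:,0]+c*L[:,1],L[:,2]+p[3]]
    return np.r_[((wproj(X,W)-px)*w).ravel(),p[3]/.0005*ZW]
for ZW in (0,100):
    f=least_squares(r,[.505,-.254,.05,0,-.02,-.02],x_scale=.01);print(f.x,np.degrees(f.x[2]));print(f.fun[:-1].reshape(-1,2).T)
# block in hand: relative camera frame from m10 fit -> predict here
TB=np.load('T_m10.npy');c10=np.array([.5443,.2333,.0694]);print('block centre now',(T@np.linalg.inv(TB)@np.r_[c10,1])[:3])
M=T[:3,:3]@np.linalg.inv(k['T_tool_cam'][:3,:3]);print(M[:,1],np.degrees(np.arccos(-M[2,1])),'yaw',np.degrees(np.arctan2(-M[0,0],M[1,0])),'roll',M[2,0])
print((T@np.linalg.inv(k['T_tool_cam']))[:3,3])
E
```

```text
[ 0.5055 -0.2507  0.0488 -0.003   0.0302  0.0302] 2.7949745109702775
[[-0.582  -0.7022 -1.1507 -1.2686  1.9978  1.2803  0.4784 -0.0265 -0.1182]
 [-0.0584 -0.0522  0.6302 -0.2427 -1.2509  1.0113  0.3962  0.145  -0.6711]]
[ 0.5026 -0.2509  0.0487 -0.      0.0281  0.0281] 2.7930294351809173
[[-0.019  -0.1397 -0.7768 -0.8952  1.7839  1.0654  0.6537  0.1035  0.0042]
 [-0.9006  0.7911 -0.1756  0.564  -2.8122  2.5742  0.3964 -0.5549  0.0232]]
block centre now [ 0.4525 -0.2526  0.121 ]
[ 0.6667  0.0351 -0.7445] 41.882850586653156 yaw 2.787215658257009 roll 0.0035061166217192348
[ 0.4547 -0.2526  0.1251]
```

Emit:
{"op": "step_arm", "data": {
  "series": [
    {"grip": 1, "x": 10, "y": 0.5, "z": -12, "rx": 0, "ry": 0, "rz": 0},
    {"grip": 1, "x": 20, "y": 1, "z": -24, "rx": 0, "ry": 0, "rz": 0},
    {"grip": 1, "x": 30, "y": 1.5, "z": -36, "rx": 0, "ry": 0, "rz": 0},
    {"grip": 1, "x": 40, "y": 2, "z": -43, "rx": 0, "ry": 0, "rz": 0},
    {"grip": 1, "x": 47, "y": 2, "z": -46, "rx": 0, "ry": 0, "rz": 0},
    {"grip": 1, "x": 50, "y": 2, "z": -54, "rx": 0, "ry": 0, "rz": 0},
    {"grip": 1, "x": 50, "y": 2, "z": -58, "rx": 0, "ry": 0, "rz": 0},
    {"grip": 1, "x": 50, "y": 2, "z": -58, "rx": 0, "ry": 0, "rz": 0}
  ]
}}

```text
clock: 17.4
eef_pos: [0.5041, -0.2497, 0.0659]
tcp_rot: [0.629, 0.662, -0.294, -0.283]
wrist_force: [0.1, -1.1, -1.7]
grip_width: 0.0431
```

```bash
python3 look.py m12 100 310 120 150; python3 - <<'E'
from h import *
s=env.get_state();print(s['eef_pos'],s['joints'],s['grip_width'],s['clock'])
a=cv2.imread('pics/raw_m12.png')
cv2.imwrite('pics/w12c.png',cv2.resize(a[80:230,225:405],None,fx=4,fy=4,interpolation=2))
a=cv2.imread('pics/side_m12.png')[110:190,350:430];b=cv2.imread('pics/scene_m12.png')[140:220,190:270]
cv2.imwrite('pics/ss12.png',np.hstack([cv2.resize(i,(400,400),interpolation=2) for i in(a,b)]))
E
```

```text
[ 0.50465393 -0.25085602  0.06745507] [-0.88639757 -0.33287212 -0.77362197  0.64229784  0.56877746 -0.78827463] 0.04368469890131913 17.55
```

View pics/w12c.png

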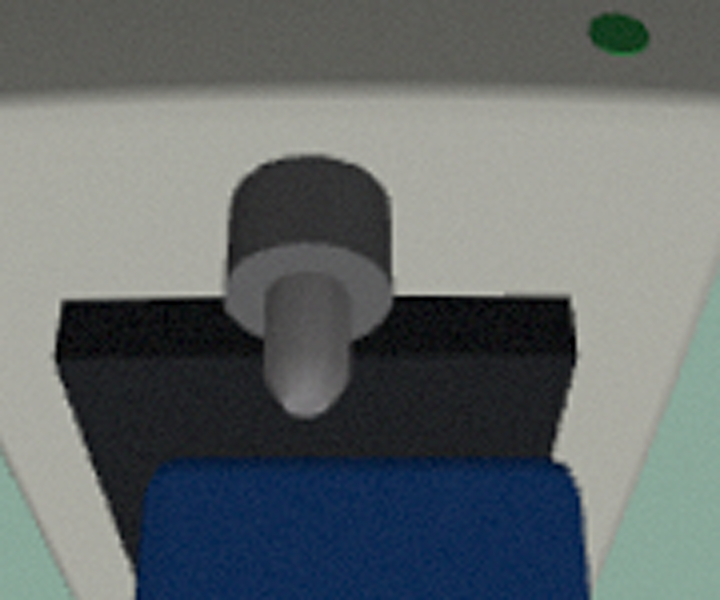

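View pics/ss12.png

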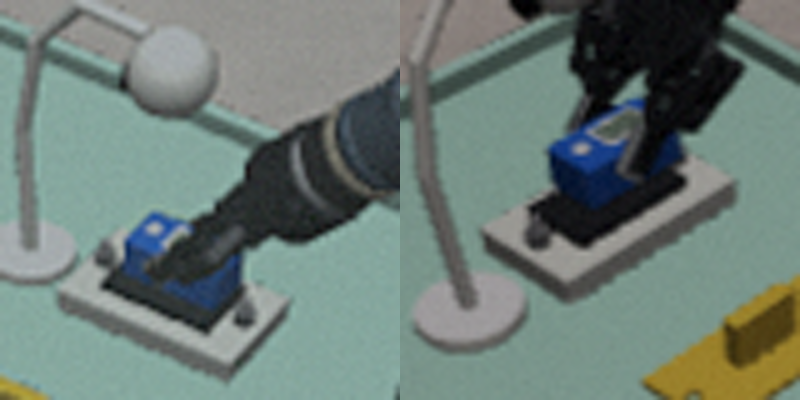

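```bash
cat > fit.py <<'E'
from h import *
from scipy.optimize import least_squares
np.set_printoptions(precision=4,suppress=True)
k=env.get_calibration('wrist')
def fitdock(W,px,D,n_slide,z0=None,yaw0=.05):
    def r(p):
        L=D/1000; L=L.copy()
        for i in range(n_slide): L[-1-i,0]=p[4+i]
        c,s=np.cos(p[2]),np.sin(p[2])
        X=np.c_[p[0]+c*L[:,0]-s*L[:,1],p[1]+s*L[:,0]+c*L[:,1],L[:,2]+p[3]]
        return (wproj(X,W)-px).ravel()
    f=least_squares(r,[.505,-.254,yaw0,0]+[-.02]*n_slide,x_scale=.01);return f.x,f.fun.reshape(-1,2).T
E
python3 - <<'E'
from fit import *
T=np.load('T_m12.npy');W=(T,k)
D=np.array([(-46,-28,36,57,358),(-46,28,36,575,355),(-46,-28,28,62,300),(-46,28,28,570,297),(-60,0,39,309,290),(-20,-28,36,135,575),(-20,28,36,552,457)],float)
px=np.c_[D[:,4]/4+80,D[:,3]/4+225]
d,r=fitdock(W,px,D[:,:3],2);print('dock',d[:4],np.degrees(d[2]));print(r)
# block bottom corners via ray: use same camera; fit center given yaw free, z
B=np.array([(-40,-22,-17,146,459),(-40,22,-17,583,459)],float);bp=np.c_[B[:,4]/4+80,B[:,3]/4+225]
for zb in (.044,.046,.048,.050):
    q=wplane(bp,zb,W);m=q.mean(0);dd=q[1]-q[0];print(zb,q,np.linalg.norm(dd),'yaw',np.degrees(np.arctan2(-dd[0],dd[1])))
    y=d[2];loc=(m[:2]-d[:2])@np.array([[np.cos(y),-np.sin(y)],[np.sin(y),np.cos(y)]]);print('   near-end mid in dock axes mm (want -40,0)',loc*1000)
E
```

```text
dock [ 0.5051 -0.2559  0.0491 -0.0003] 2.812705935197834
[[-0.3525 -0.0795 -0.6571 -0.4986  1.5186 -0.106  -0.1037]
 [-0.655   0.5041  0.4825 -0.0151 -0.1438  0.2726 -0.391 ]]
0.044 [[ 0.4678 -0.276   0.044 ]
 [ 0.4656 -0.2287  0.044 ]] 0.047397936606030276 yaw 2.659349525111088
   near-end mid in dock axes mm (want -40,0) [-38.2049   5.3794]
0.046 [[ 0.4643 -0.2755  0.046 ]
 [ 0.4622 -0.2296  0.046 ]] 0.04596304028180246 yaw 2.659349525111091
   near-end mid in dock axes mm (want -40,0) [-41.6984   5.3629]
0.048 [[ 0.4608 -0.275   0.048 ]
 [ 0.4587 -0.2305  0.048 ]] 0.04452814395757456 yaw 2.6593495251110983
   near-end mid in dock axes mm (want -40,0) [-45.1918   5.3464]
0.05 [[ 0.4573 -0.2744  0.05  ]
 [ 0.4553 -0.2314  0.05  ]] 0.043093247633346744 yaw 2.659349525111102
   near-end mid in dock axes mm (want -40,0) [-48.6853   5.3299]
```

Emit:
{"op": "step_arm", "data": {
  "series": [
    {"grip": 1, "x": 2, "y": -2.6, "z": 0, "rx": 0, "ry": 0, "rz": 0},
    {"grip": 1, "x": 3.5, "y": -5.2, "z": 0, "rx": 0, "ry": 0, "rz": 0},
    {"grip": 1, "x": 3.5, "y": -5.2, "z": -2, "rx": 0, "ry": 0, "rz": 0},
    {"grip": 1, "x": 3.5, "y": -5.2, "z": -2, "rx": 0, "ry": 0, "rz": 0}
  ]
}}

```text
clock: 17.95
eef_pos: [0.508, -0.2562, 0.0652]
tcp_rot: [0.629, 0.661, -0.294, -0.282]
wrist_force: [0.0, -0.0, -1.5]
grip_width: 0.0437
```

```bash
cat > l2.py <<'E'
from h import *
import sys,subprocess
n=sys.argv[1]
subprocess.run(['python3','look.py',n,'100','310','120','150'])
s=env.get_state();print(s['eef_pos'],s['grip_width'],s['clock'],s['wrist_force'])
a=cv2.imread(f'pics/raw_{n}.png')
cv2.imwrite(f'pics/c_{n}.png',cv2.resize(a[80:230,225:405],None,fx=4,fy=4,interpolation=2))
a=cv2.imread(f'pics/side_{n}.png')[110:190,350:430];b=cv2.imread(f'pics/scene_{n}.png')[140:220,190:270]
cv2.imwrite(f'pics/ss_{n}.png',np.hstack([cv2.resize(i,(400,400),interpolation=2) for i in(a,b)]))
E
python3 l2.py m13
```

```text
this script no longer has the robotException ignored in: <_io.TextIOWrapper mode='rw' encoding='UTF-8'>
Traceback (most recent call last):
BrokenPipeError: [Errno 32] Broken pipe
```

```bash
ls pics | grep m13; sed -i '/subprocess.run/d;s/,subprocess//' l2.py; sed -i "s/^n=.*/n=sys.argv[1]/;" l2.py; ls -la T_m13.npy
cat > l3.sh <<'E'
python3 look.py $1 100 310 120 150; python3 l2.py $1
E
[ -f T_m13.npy ] && python3 l2.py m13 || bash l3.sh m13
```

```text
m13.png
raw_m13.png
scene_m13.png
side_m13.png
-rw-r--r-- 1 agent agent 256 Dec  7 03:01 T_m13.npy
[ 0.50805814 -0.25596456  0.06525713] 0.04319176102574196 18.1 [ 1.02823652 -0.89206494 -1.17461226]
```

View pics/c_m13.png

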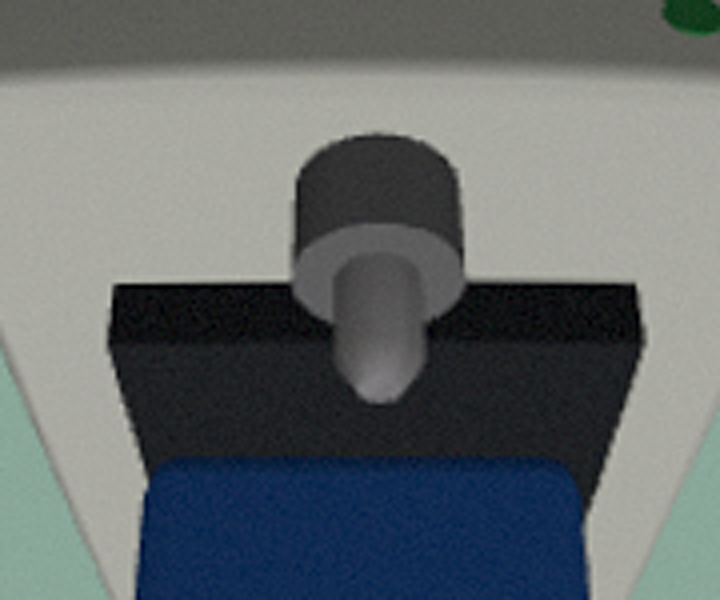

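View pics/ss_m13.png

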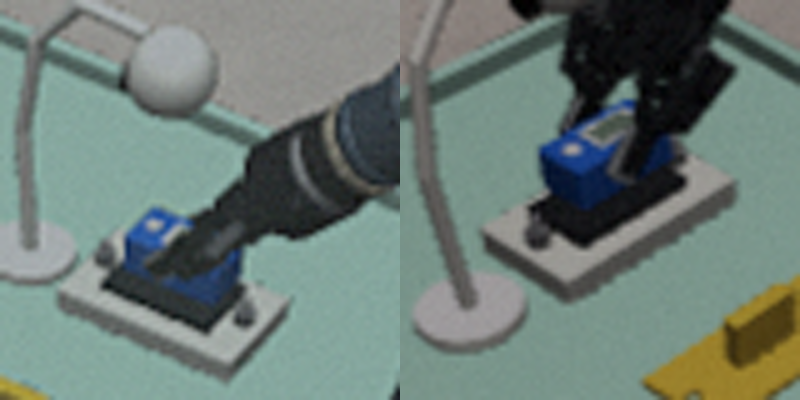

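```bash
python3 - <<'E'
from fit import *
T=np.load('T_m13.npy');W=(T,k)
D=np.array([(-46,-28,36,108,343),(-46,28,36,645,341),(-46,-28,28,113,285),(-46,28,28,637,284),(-60,0,39,379,270),(-20,-28,36,149,475),(-20,28,36,585,510)],float)
px=np.c_[D[:,4]/4+80,D[:,3]/4+225]
d,r=fitdock(W,px,D[:,:3],2);print('dock',d[:4],np.degrees(d[2]));print(r)
B=np.array([(-40,-22,-17,146,459),(-40,22,-17,583,459)],float);bp=np.c_[B[:,4]/4+80,B[:,3]/4+225]
for zb in (.044,.046,.048):
    q=wplane(bp,zb,W);m=q.mean(0);dd=q[1]-q[0];print(zb,np.linalg.norm(dd),'yaw',np.degrees(np.arctan2(-dd[0],dd[1])))
    y=d[2];loc=(m[:2]-d[:2])@np.array([[np.cos(y),-np.sin(y)],[np.sin(y),np.cos(y)]]);print('   near-end mid in dock axes mm (want -40,0)',loc*1000)
c=(T@np.linalg.inv(np.load('T_m10.npy'))@np.r_[.5443,.2333,.0694,1])[:3];print('hand-model centre',c)
E
```

```text
dock [ 0.5044 -0.2545  0.0493 -0.0017] 2.822386587605195
[[-0.44   -0.039  -1.0957 -0.8885  1.8901  0.1214  0.2183]
 [-0.2311 -0.0333  0.5901 -0.4117 -0.0784 -0.395   0.6288]]
0.044 0.04582747282233032 yaw 2.6256588799513336
   near-end mid in dock axes mm (want -40,0) [-38.1915  -1.2439]
0.046 0.04439309031274471 yaw 2.6256588799513687
   near-end mid in dock axes mm (want -40,0) [-41.6833  -1.2606]
0.048 0.04295870780315913 yaw 2.6256588799514042
   near-end mid in dock axes mm (want -40,0) [-45.175   -1.2773]
hand-model centre [ 0.5059 -0.2559  0.0611]
```

Emit:
{"op": "step_arm", "data": {
  "series": [
    {"grip": 1, "x": 0, "y": 1.2, "z": -1.5, "rx": 0, "ry": 0, "rz": 0},
    {"grip": 1, "x": 0, "y": 1.2, "z": -3, "rx": 0, "ry": 0, "rz": 0},
    {"grip": 1, "x": 0, "y": 1.2, "z": -5, "rx": 0, "ry": 0, "rz": 0},
    {"grip": 1, "x": 0, "y": 1.2, "z": -5, "rx": 0, "ry": 0, "rz": 0}
  ]
}}

```text
clock: 18.5
eef_pos: [0.5078, -0.2544, 0.0596]
tcp_rot: [0.629, 0.662, -0.294, -0.283]
wrist_force: [-0.6, -0.4, -1.9]
grip_width: 0.0434
```

```bash
bash l3.sh m14
```

```text
[ 0.50806429 -0.25472766  0.06021709] 0.04317445904998538 18.65 [-0.22792604 -0.0850669  -1.93540161]
```

View pics/c_m14.png

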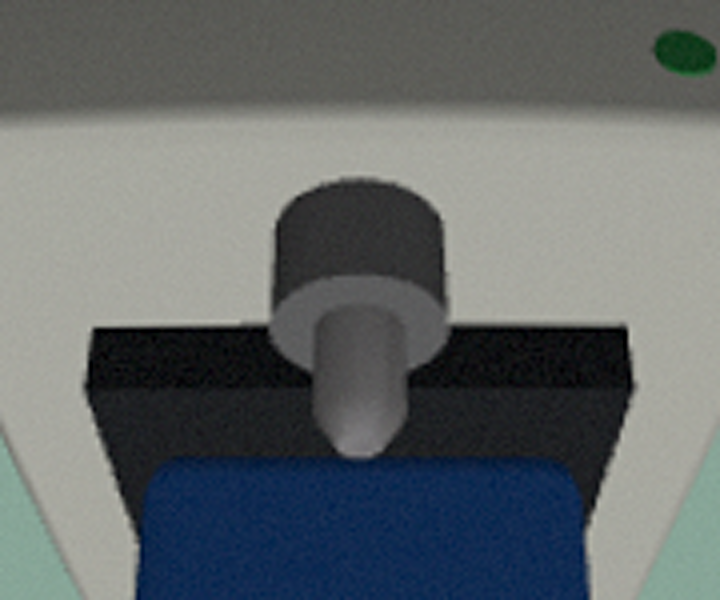

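View pics/ss_m14.png

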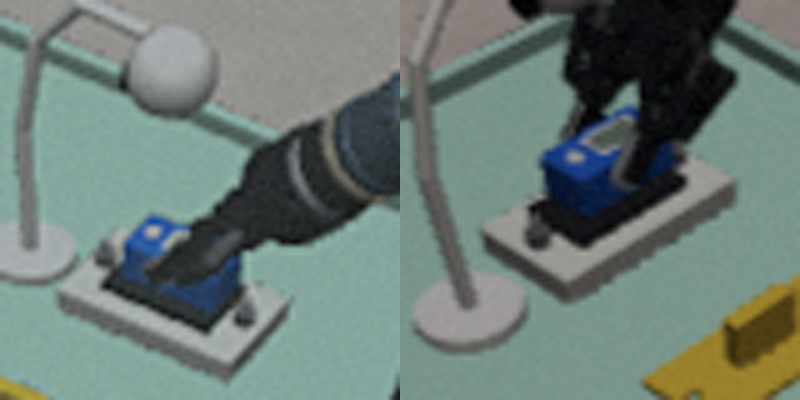

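Emit:
{"op": "step_arm", "data": {
  "series": [
    {"grip": 1, "x": 0, "y": -0.5, "z": -1, "rx": 0, "ry": 0, "rz": 0},
    {"grip": 1, "x": 0, "y": -0.5, "z": -2, "rx": 0, "ry": 0, "rz": 0},
    {"grip": 1, "x": 0, "y": -0.5, "z": -2.5, "rx": 0, "ry": 0, "rz": 0},
    {"grip": 1, "x": 0, "y": -0.5, "z": -2.5, "rx": 0, "ry": 0, "rz": 0}
  ]
}}

```text
clock: 19.05
eef_pos: [0.508, -0.2552, 0.0575]
tcp_rot: [0.629, 0.662, -0.294, -0.283]
wrist_force: [-0.5, -0.6, -1.0]
grip_width: 0.0437
```

```bash
bash l3.sh m15
```

```text
[ 0.50806492 -0.25527506  0.0577507 ] 0.043405461330488344 19.2 [ 0.76076943 -0.78488214 -0.89022341]
```

View pics/c_m15.png

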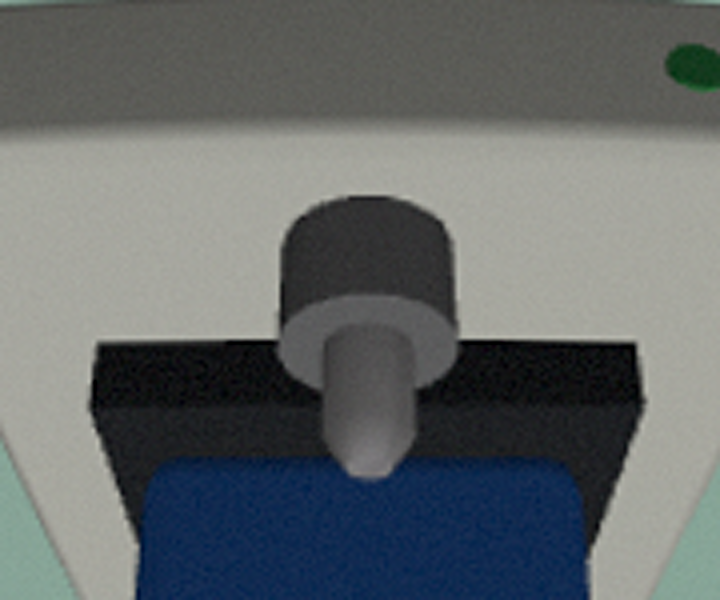

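```bash
python3 - <<'E'
from fit import *
T=np.load('T_m15.npy');W=(T,k)
D=np.array([(-46,-28,36,91,405),(-46,28,36,645,404),(-46,-28,28,97,344),(-46,28,28,638,343),(-60,0,39,368,341),(-20,-28,36,138,540),(-20,28,36,592,555)],float)
px=np.c_[D[:,4]/4+80,D[:,3]/4+225]
d,r=fitdock(W,px,D[:,:3],2);print('dock',d[:4],np.degrees(d[2]));print(r)
c,s=np.cos(d[2]),np.sin(d[2])
def P_(x,y,z): 
    q=wproj([d[0]+c*x-s*y,d[1]+s*x+c*y,z+d[3]],W)[0];return (q[1]-225)*4,(q[0]-80)*4
for x in (-.046,-.044,-.042,-.040,-.038,-.036): print(x,[np.round(P_(x,0,z),1) for z in (.036,.038,.040,.042)], P_(x,.022,.038)[0]-P_(x,-.022,.038)[0])
E
```

```text
dock [ 0.5042 -0.2546  0.0531 -0.0012] 3.0419452056450424
[[ 0.1711 -0.0705 -0.8345 -1.0505  1.5625 -0.0048 -0.0724]
 [-0.3574  0.3268  0.3164 -0.2853  0.1285  0.013  -0.1934]]
-0.046 [array([368.2, 403.5]), array([368.3, 420.7]), array([368.4, 438.2]), array([368.5, 456.1])] 443.9070367102679
-0.044 [array([368.1, 414.2]), array([368.2, 431.3]), array([368.3, 448.6]), array([368.4, 466.3])] 437.8319752935447
-0.042 [array([368.1, 424.6]), array([368.2, 441.5]), array([368.3, 458.7]), array([368.4, 476.2])] 431.89989892661197
-0.04 [array([368.1, 434.7]), array([368.2, 451.4]), array([368.3, 468.5]), array([368.4, 485.8])] 426.10673517075816
-0.038 [array([368.1, 444.5]), array([368.2, 461.1]), array([368.3, 478. ]), array([368.4, 495.2])] 420.4485085210806
-0.036 [array([368. , 454.1]), array([368.1, 470.6]), array([368.2, 487.3]), array([368.3, 504.3])] 414.9213424911395
```

Emit:
{"op": "step_arm", "data": {
  "series": [
    {"grip": 1, "x": 1, "y": 0.3, "z": -0.8, "rx": 0, "ry": 0, "rz": 0},
    {"grip": 1, "x": 1.5, "y": 0.3, "z": -1.5, "rx": 0, "ry": 0, "rz": 0},
    {"grip": 1, "x": 1.5, "y": 0.3, "z": -1.5, "rx": 0, "ry": 0, "rz": 0}
  ]
}}

```text
clock: 19.5
eef_pos: [0.5096, -0.2548, 0.0561]
tcp_rot: [0.629, 0.662, -0.294, -0.282]
wrist_force: [-0.4, -0.6, -0.6]
grip_width: 0.0431
```

Emit:
{"op": "step_arm", "data": {
  "series": [
    {"grip": 1, "x": 0, "y": 0, "z": -0.8, "rx": 0, "ry": 0, "rz": 0},
    {"grip": 1, "x": 0, "y": 0, "z": -1.5, "rx": 0, "ry": 0, "rz": 0},
    {"grip": 1, "x": 0, "y": 0, "z": -1.5, "rx": 0, "ry": 0, "rz": 0}
  ]
}}

```text
clock: 19.8
eef_pos: [0.5096, -0.2548, 0.0545]
tcp_rot: [0.629, 0.662, -0.294, -0.282]
wrist_force: [-1.5, 0.5, -1.6]
grip_width: 0.0437
```

Emit:
{"op": "step_arm", "data": {
  "series": [
    {"grip": 1, "x": 0, "y": 0, "z": -0.6, "rx": 0, "ry": 0, "rz": 0},
    {"grip": 1, "x": 0, "y": 0, "z": -1.2, "rx": 0, "ry": 0, "rz": 0},
    {"grip": 1, "x": 0, "y": 0, "z": -1.2, "rx": 0, "ry": 0, "rz": 0}
  ]
}}

```text
clock: 20.1
eef_pos: [0.5102, -0.2551, 0.0544]
tcp_rot: [0.63, 0.662, -0.294, -0.282]
wrist_force: [-1.6, 1.5, 1.5]
grip_width: 0.0433
```

```bash
bash l3.sh m16
```

```text
[ 0.51015232 -0.25512949  0.05435849] 0.04315282067420941 20.25 [-1.24143948  0.91616532  3.61463355]
```

View pics/c_m16.png

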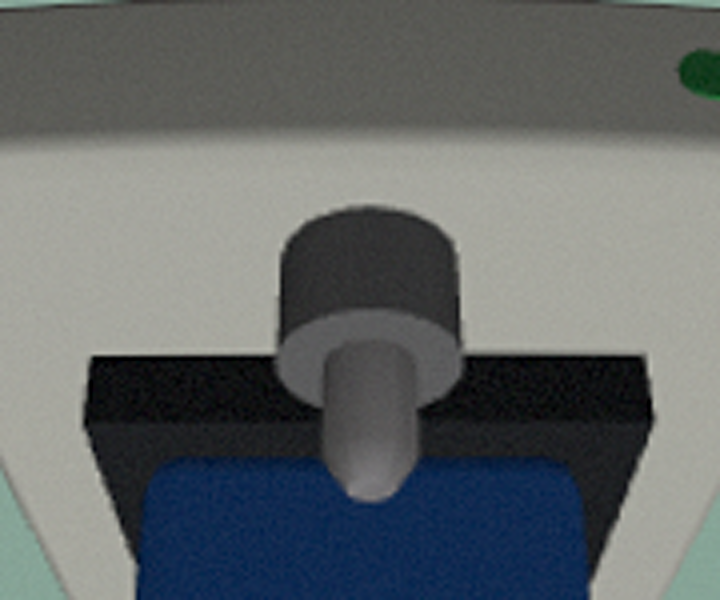

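View pics/ss_m16.png

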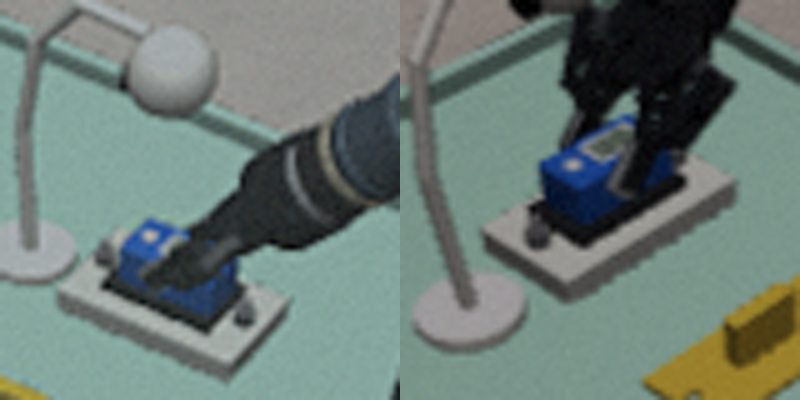

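Emit:
{"op": "step_arm", "data": {
  "series": [
    {"grip": 0.05, "x": 0, "y": 0, "z": 0, "rx": 0, "ry": 0, "rz": 0},
    {"grip": -0.05, "x": 0, "y": 0, "z": 0, "rx": 0, "ry": 0, "rz": 0},
    {"grip": -0.15, "x": 0, "y": 0, "z": 0, "rx": 0, "ry": 0, "rz": 0},
    {"grip": -0.25, "x": 0, "y": 0, "z": 0, "rx": 0, "ry": 0, "rz": 0},
    {"grip": -0.4, "x": 0, "y": 0, "z": 0, "rx": 0, "ry": 0, "rz": 0},
    {"grip": -0.5, "x": 0, "y": 0, "z": 0, "rx": 0, "ry": 0, "rz": 0}
  ]
}}

```text
clock: 20.85
eef_pos: [0.5101, -0.2551, 0.0541]
tcp_rot: [0.629, 0.662, -0.294, -0.282]
wrist_force: [0.8, 0.4, 0.2]
grip_width: 0.0644
```

```bash
bash l3.sh m17
```

```text
[ 0.51011925 -0.25512337  0.05429186] 0.06407104963508636 21.0 [0.77802985 1.18496291 0.03438519]
```

View pics/m17.png

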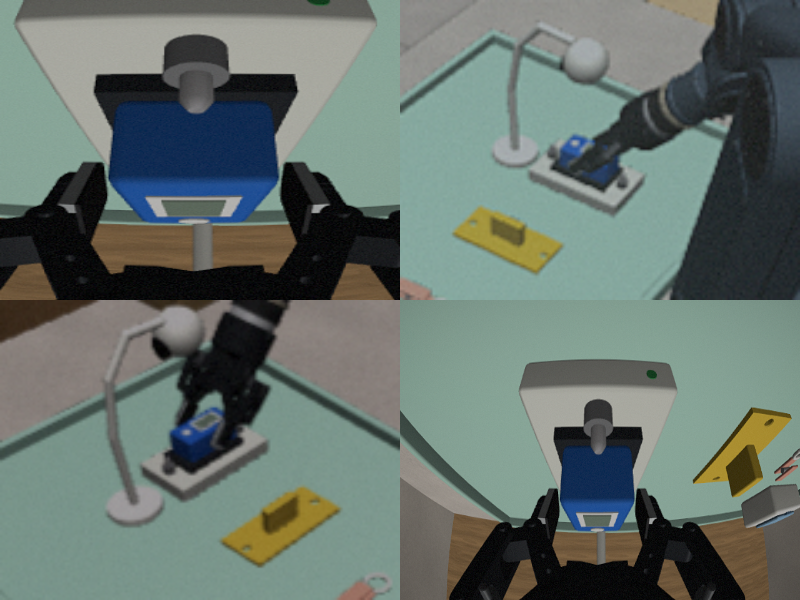

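Emit:
{"op": "step_arm", "data": {
  "series": [
    {"grip": -0.5, "x": -7, "y": -0.3, "z": 7.5, "rx": 0, "ry": 0, "rz": 0},
    {"grip": -0.5, "x": -18, "y": -0.8, "z": 20, "rx": 0, "ry": 0, "rz": 0},
    {"grip": -0.5, "x": -36, "y": -1.5, "z": 40, "rx": 0, "ry": 0, "rz": 0},
    {"grip": -0.5, "x": -58, "y": -2.5, "z": 63, "rx": 0, "ry": 0, "rz": 0},
    {"grip": -0.5, "x": -80, "y": -3, "z": 85, "rx": 0, "ry": 0, "rz": 0},
    {"grip": -0.5, "x": -105, "y": -3, "z": 110, "rx": 0, "ry": 0, "rz": 0},
    {"grip": -0.5, "x": -120, "y": -3, "z": 130, "rx": 0, "ry": 0, "rz": 0},
    {"grip": -0.5, "x": -120, "y": -3, "z": 130, "rx": 0, "ry": 0, "rz": 0}
  ]
}}

```text
clock: 21.8
eef_pos: [0.39, -0.2606, 0.1886]
tcp_rot: [0.632, 0.661, -0.295, -0.279]
wrist_force: [-0.0, -0.4, -0.4]
grip_width: 0.0641
```

```bash
bash l3.sh m18; python3 - <<'E'
from h import *
a=cv2.imread('pics/raw_m18.png')
q=wproj([.505,-.254,.05],(np.load('T_m18.npy'),env.get_calibration('wrist')))[0];r,c=int(q[0])-65,int(q[1])-65;print(r,c)
cv2.imwrite('pics/c18.png',cv2.resize(a[r:r+120,c:c+130],None,fx=5,fy=5,interpolation=2))
E
```

```text
[ 0.39011391 -0.25807063  0.18363958] 0.06433868643676913 21.95 [-1.07259793  0.85599339  0.30447605]
110 248
```

View pics/c18.png

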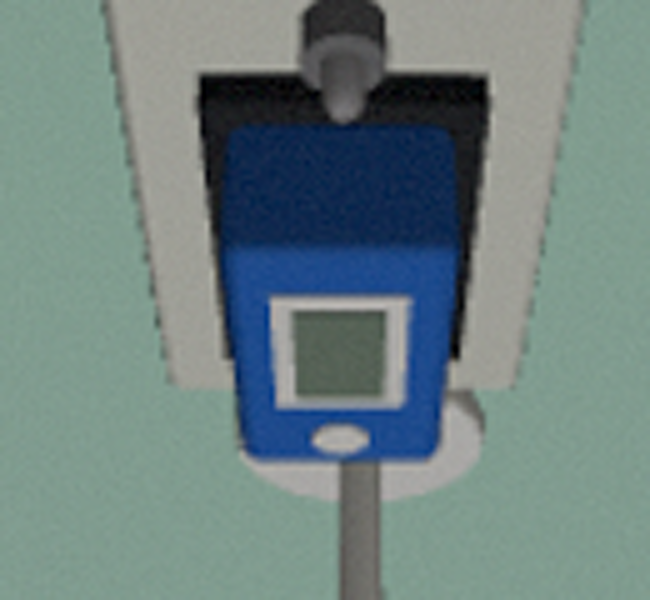

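View pics/ss_m18.png

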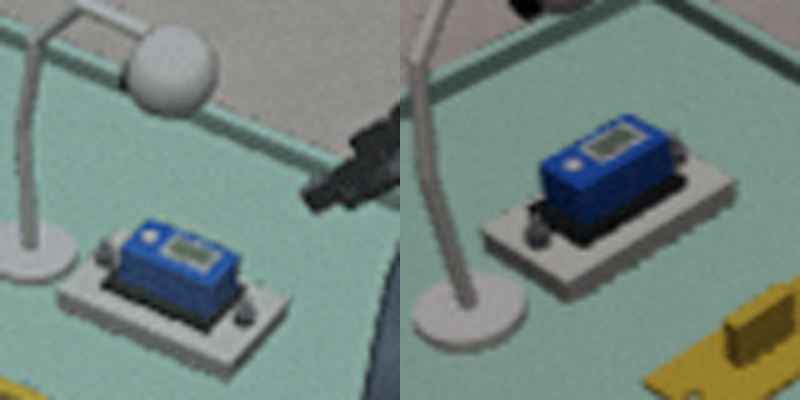

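View pics/scene_m18.png

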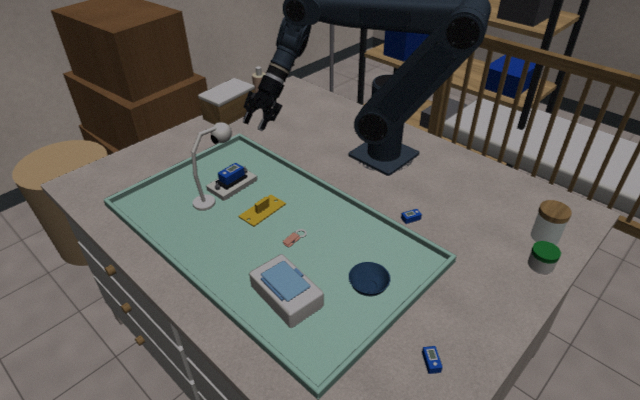

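```bash
python3 - <<'E'
from fit import *
T=np.load('T_m18.npy');W=(T,k)
def fit(D,zprior):
    px=np.c_[D[:,4]/5+110,D[:,3]/5+248];L=D[:,:3]/1000
    def r(p):
        c,s=np.cos(p[2]),np.sin(p[2]);X=np.c_[p[0]+c*L[:,0]-s*L[:,1],p[1]+s*L[:,0]+c*L[:,1],L[:,2]+zprior]
        return (wproj(X,W)-px).ravel()
    f=least_squares(r,[.505,-.254,.05],x_scale=.01);return f.x,f.fun.reshape(-1,2).T
d=np.array([(-46,-28,36,201,103),(-46,28,36,488,104),(-46,-28,28,202,75),(-46,28,28,487,77),(46,-28,36,227,358),(46,28,36,460,358)],float)
b=np.array([(-40,-22,36,228,127),(-40,22,36,456,127),(-40,-22,70,222,245),(-40,22,70,459,245),(40,-22,70,243,461),(40,22,70,439,461)],float)
for z in (0,-.003,-.006):
    p,r=fit(d,z);q,r2=fit(b,z);y=p[2];e=(q[:2]-p[:2])@np.array([[np.cos(y),-np.sin(y)],[np.sin(y),np.cos(y)]])
    print(z,p,q,'offset mm',e*1000,'dyaw',np.degrees(q[2]-p[2]),np.abs(r).max(),np.abs(r2).max());
print(r);print(r2)
E
```

```text
0 [ 0.4966 -0.251   0.0497] [ 0.4921 -0.2519  0.0508] offset mm [-4.5048 -0.6825] dyaw 0.05971783987084183 1.7997509877870925 3.676739402537578
-0.003 [ 0.5    -0.2508  0.0497] [ 0.4961 -0.2517  0.0508] offset mm [-4.0014 -0.69  ] dyaw 0.05973215044690456 1.3190443035616681 3.2678185086667497
-0.006 [ 0.5035 -0.2506  0.0497] [ 0.5001 -0.2515  0.0507] offset mm [-3.4964 -0.6974] dyaw 0.05976857050922782 0.8527086070166661 2.8672449490331076
[[ 0.3341  0.1055 -0.2175 -0.6414  0.6058  0.5447]
 [-0.7322  0.8527 -0.4952  0.5315 -0.2302  0.0514]]
[[-2.7959 -2.8672  2.2746  2.1893  1.3882  1.3076]
 [-0.4587  0.0305 -0.7624  1.2009 -0.1932  0.1534]]
```

```bash
python3 - <<'E'
from fit import *
out=[]
for cam,(r0,c0) in dict(side=(110,350),scene=(140,190)).items():
    a=cv2.imread(f'pics/{cam}_m18.png')[r0:r0+80,c0:c0+80];a=cv2.resize(a,None,fx=5,fy=5,interpolation=2)
    # align dock outline: estimate offset by fitting dock top corners picked by hand
    picks=dict(side=[(58,293),(228,364),(290,300)],scene=[(484,233),(570,285),(737,183)])[cam]
    import itertools
    picks=np.array(picks,float)-[0 if cam=='side' else 400,0]
    L=dict(side=[(75,45),(-75,45),(-75,-45)],scene=[(75,-45),(75,45),(-75,45)])[cam]
    def pr(p,x,y,z):
        c,s=np.cos(.052),np.sin(.052);x,y=x/1000,y/1000
        q=proj(cam,(p[0]+c*x-s*y,p[1]+s*x+c*y,z));return np.array([(q[1]-c0)*5+2,(q[0]-r0)*5+2])
    f=least_squares(lambda p:np.ravel([pr(p,x,y,.028)-o for (x,y),o in zip(L,picks)]),[.505,-.254]);print(cam,f.x,f.fun)
    def poly(cs,z,col):
        P=np.array([pr(f.x,x,y,z) for x,y in cs]).round().astype(int);cv2.polylines(a,[P],True,col,1)
    poly([(46,28),(46,-28),(-46,-28),(-46,28)],.036,(0,0,255))
    poly([(40,22),(40,-22),(-40,-22),(-40,22)],.036,(0,255,255));poly([(40,22),(40,-22),(-40,-22),(-40,22)],.070,(0,255,255));poly([(75,45),(75,-45),(-75,-45),(-75,45)],.028,(0,255,0))
    out.append(a)
cv2.imwrite('pics/ov.png',np.hstack(out))
E
```

```text
side [ 0.5034 -0.2486] [-3.512  -2.5717  2.3132  2.3404  1.0892 -0.2627]
scene [ 0.507  -0.2487] [-3.1073 -0.923   0.0343  2.074   3.153  -1.8045]
```

View pics/ov.png

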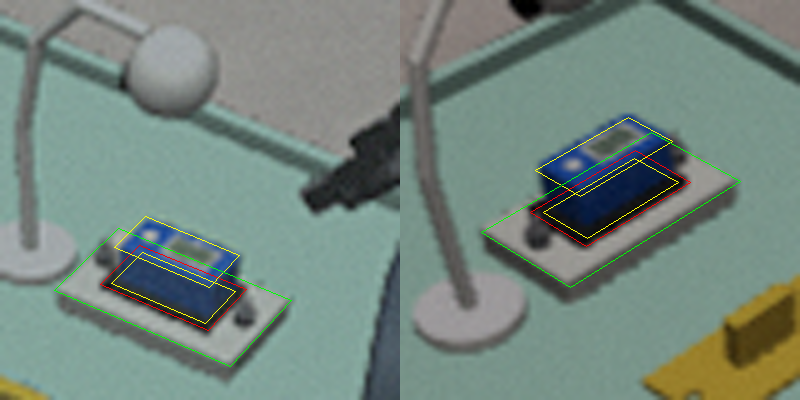

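```bash
python3 - <<'E'
from h import *
a=cv2.imread('pics/scene0.png').astype(int);b=cv2.imread('pics/scene_m18.png').astype(int)
for n,(r0,r1,c0,c1) in dict(wipes=(250,325,245,325),bowl=(258,300,345,395),clip=(225,252,278,312)).items():
    d=np.abs(a-b)[r0:r1,c0:c1].max(2);print(n,d.mean(),(d>40).sum())
s=env.get_state();print(s['clock'],s['wrist_force'])
print(env.job_done())
E
```

```text
wipes 5.818833333333333 162
bowl 3.05 0
clip 2.929193899782135 0
21.95 [-1.07259793  0.85599339  0.30447605]
the job is handed in; nothing more can be done
None
```

```bash
python3 - <<'E'
import cv2,numpy as np
a=cv2.imread('pics/scene0.png').astype(int);b=cv2.imread('pics/scene_m18.png').astype(int)
d=np.abs(a-b)[250:325,245:325].max(2)>40;r,c=np.nonzero(d);print(r.min()+250,r.max()+250,c.min()+245,c.max()+245)
E
```

```text
253 275 314 324
```

I lifted the yellow cover straight off its pins and set it down flat, handle up, on the tray floor. I then set the blue thermometer down flat on the charging pad, display up. The job was handed in at about 22 s of the 64 s allowed, with the gripper clear of everything, and no verdict was given.

- **Cover:** it came off level, and I lowered it until the wrist force showed floor contact before letting go. The later pictures show it lying flat.
- **Thermometer position:** I lowered it to light contact on the pad, about 4 N. The final pictures show dark pad on every side I could see, and no overhang.
    - **Width:** it sits within about 0.7 mm of centre, turned less than 0.1° from the pad.
    - **Length:** the checks disagreed. My final fit, which treats the edges as sharp, put it 3.5–4.5 mm towards the robot. Allowing for the rounded edges, I estimate 1–2 mm. Either way it is inside the 6 mm margin, so I did not nudge it.
- **Things to leave alone:** comparing the scene picture before and after, the bowl and clip did not change. The only change near the wipes box was where the thermometer used to be.
- **Monitor camera:** no contact showed in the pictures. The wrist-force readings stayed below about 6 N.

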